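# Load the gas cartridge into the tabletop stove

## Task

Load the gas cartridge into the tabletop stove: lay it in the cradle with its valve end against the regulator and its notch uppermost, and let go of it; then swing the red clamp all the way down, so that it drives the cartridge home. Leave the tin, the honey jar and the tea packet standing where they are.

Things in the scene. Friction and masses are not known exactly. Their poses are not given: they have to be found in the camera images.
- stove: Grey tabletop gas stove, 330 (y) x 280 mm (x), fixed; burner left, cartridge bay right. Origin: centre of its underside, on the worktop; x to its rear, y to its left, z up. Bay axis: along x at y = -105, z = 62 mm; bay floor z = 24. Burner body (y > -40) is 84 mm high; pan supports reach z = 107 mm, 100 mm or more from the bay axis. In the bay, between the saddles, 60 mm either side of the axis is free.
- cradle (a point): Where the cartridge's middle lies when home, on the bay axis; axes as the stove's. The valve end goes to the front (-x). Lay it in 12 to 25 mm behind home (+x), so that its collar clears the regulator's key tab; the clamp then slides it forward and the tab enters the notch. With the notch over 0.25 rad off the top the collar strikes the tab and cannot go home.
- middle (a point): Point on the cartridge's axis 80 mm from the butt and 97 mm from the valve face, about its centre of mass; axes as cartridge. Lying in the bay or on the worktop, the cartridge can be taken here from above: two V saddles carry it 59 to 25 mm in front of cradle (with cheeks 38 mm either side of the axis, 14 mm above it) and 54 to 72 mm behind it; between them is the room for fingers.
- seat (a joint): Travel (m) of the regulator's brass valve seat: 0 out, 0.008 fully pressed. Out, its face stands 90 mm in front of cradle; about 5 N press it in. The grey regulator housing round it is 84 mm wide, rises 38 mm above the bay axis and begins 100 mm in front of cradle; from it a brass key tab, 6 mm wide, reaches 12 mm back, 14 to 24 mm above the axis.
- clamp (a joint): Angle (rad) of the red hinged clamp: 0 fully down (shut), 1.35 fully open. It turns about the stove's y axis through clamp_hinge; opening swings its free edge up and to the rear. Stiff hinge (0.35 N m): it stays where it is left. About 6 N on the free edge shut it over a cartridge, which it starts to push at roughly 0.4 rad.
- clamp_hinge (a point): Centre of the clamp's hinge line, low behind the bay: 96 mm behind and 40 mm below cradle; axes as the stove's.
- clamp_edge (a point): Middle of the free edge of the clamp's red cover plate, on its outer face (moves with the clamp). Shut, it lies 100 mm in front of and 80 mm above the hinge line. The plate is 4 mm thick, 72 wide; from the edge it runs back 100 mm, then turns down to the hinge. A 3 mm lip lines the edge. Push the outer face near this edge forward and down round the hinge.
- cartridge: Gas cartridge, 177 mm long, 0.2 to 0.3 kg, standing on its butt at the start; white, blue band near the butt, black collar at the valve. Origin: centre of the butt; z along its axis to the valve; x through the collar's notch, where a red stripe runs down the body. Body 63 mm across to z = 150; sixteen narrow flats (one facing x) keep it from rolling. Centre of mass near z = 80.
- valve (a point): Centre of the cartridge's valve face, 177 mm from the butt; axes as cartridge. The steel shoulder spans 27 to 12 mm below it, the black collar, 40 mm across, 12 to 0 mm; its notch is about 14 mm wide.
- tin: Tomato tin, 75 mm across, 110 mm high, standing; origin under its centre, z up.
- honey: Honey jar with red lid, 70 mm across, 108 mm high, standing; origin under its centre, z up.
- tea_packet: Pale tea packet with green leaves, 69 (x) by 145 (y) mm, 67 mm high, lying flat; origin under its centre, z up.
Mind the look-alikes: they are no part of the job. Of the things shaped like the honey, the red one is meant.

How it is judged:
By the outcome, as a careful person would: the job done as asked, in the order asked, and still so for the second after the job is handed in, with the robot touching nothing.
It also fails if it takes over 58 s, if anything falls off the work surface, if the arm or the gripper's body presses on something with over 40 N, if the wrist force passes 120 N, or if a joint passes its speed limit or range.

## Robot

A 6-joint arm with a two-finger parallel gripper is mounted at the origin on a cart in front of the work surface, level with it; the furniture and walls round the work are solid. World frame = base frame: x ahead of the robot, y to its left, z up, the work surface at z = 0. Lengths are in m, angles in rad, forces in N, time in s.
With the tool pointing down it reaches from about 0.25 to 0.775 m from the base axis. Payload 4 kg.
Tool frame: the origin (TCP) lies at the very end of the fingers, on their centre line; the grasp point (between the pads) lies 19 mm behind it (arm.hold_point_z is the distance from the TCP to the grasp point, in m); z points along the fingers, y is the line along which they close (so a half turn about z gives the same grasp; the last joint's range is limited). The gripper opens to 85 mm and grips with 20 to 120 N. Pads are 22 mm wide; open, the fingers measure 114 mm over their backs; the gripper's body (76 mm by 85 mm) begins 54 mm behind the grasp point. The pads swing forward as they close: fully open they stand 13 mm farther back than shut.
Start: joints at [0.999, 0.087, 1.371, -0, 1.684, -0.103], TCP at [0.249, 0.491, 0.231] pointing down, gripper open.
Joint ranges: [-3.1, 3.1], [-0.76, 2.03], [0.27, 2.55], [-1.08, 4.22], [0.17, 2.65], [-2.57, 2.57]. Speed limits (rad/s): [2.79, 2.79, 3.14, 3.14, 3.14, 3.14].

## Interface

Orientations are given as a unit quaternion [x, y, z, w].
In Python, from workcell import arm gives the robot as it stands.
- The arm moves only by the tool step_arm, never from a script. Its argument "rows" is a list that holds one entry, the list of rows, each a list of 7 numbers: the turn, a rotation vector about the tool's x, y, z each as a share of 180 degrees, from -1 to 1, then the shift along the tool's x, y, z each as a share of 0.12 m, from -1 to 1, then the opening, from 0 (shut) to 1 (fully open). In form: [[[wx, wy, wz, dx, dy, dz, hand], ...]]. A call has 1 to 12 rows; each row is the pose to reach, as a shift and turn from the pose commanded when the call began, along the tool's axes at that moment, turning the shorter way round; what a row does not reach only later rows make up. A row lasts 1/8 s, in which the tool goes at most 62.5 mm and 10.7 degrees, less where a joint would pass 70% of its speed; a pose out of reach is approached as far as the arm can. A call with a number of a shift or a turn outside -1 to 1 is refused whole. A call with a gripper value outside its range is refused whole. The fingers move at their own pace and stop on an object; the grip force is fixed at half the most. Time passes only in rows, so rows that repeat a pose let the fingers close. It gives the time, the measured TCP pose, the force, the opening and the grip force at its end, in the units of the state.
- arm.sense(): the state, without advancing time (a new reading comes with each control period).
- arm.grab_frame(name): name is "scene" or "top"; returns (picture, depth): 400x640x3 uint8, blue, green, red; 400x640 float32, m along the optical axis (not along the pixel's ray), 0 where there is no reading.
- arm.get_calibration(name): a dict with "vfov" (degrees; the focal length in pixels is half the picture's height over the tangent of half this angle, whatever the lens; pixels are square), "cx", "cy" (the principal point, pixels), "pose" (4x4, takes a point from camera to world coordinates). Camera axes: x right, y up, looking along -z (the intrinsics and any distortion apply to the point x, -y, -z); pixel columns grow to the right and rows downward; lengths in m; the calibration is good to about 2 mm. A picture is of the moment at which its call begins. get_calibration takes no time and is no camera call.
- arm.job_done(): hands the job in; it is judged then, once.
Trained networks look in the newest picture that a camera, given by its name, has taken for a name from the list of things; names that differ only in an ending like _2 or _b are one class to them, and where a whole thing is asked for, a point or a joint stands for the part that bears it (a point fixed in the world has none). Each returns a list of dicts, best first, with "conf" (0 to 1); they miss things now and then, are a little off and sometimes report something else, mostly with a low value. They report only what shows in the picture. A call takes as long as a camera call. They do not tell look-alikes from the thing itself.
- arm.recognise(camera, name): "position" ([x, y, z] in m, in world coordinates, good to about 4 mm: the middle of the surface that is visible of it).
- arm.cut_out(camera, name): "region" (400x640 bool, what is visible of it).
The state is a dict: "clock": time; "joints": joint angles; "dq": joint speeds; "tau": joint torques, N m; "tcp_pos": TCP position; "eef_rot": TCP orientation; "contact_force": force on the tool from outside, world axes, zero at the start; "wrist_torque": the same for the moment, N m; "finger_gap": opening from 0.0 (shut) to 1.0 (fully open); "gripper_force": force on a finger pad.
Only numpy, scipy, OpenCV 4.12 (cv2) and the standard library are available. Lean on these libraries where they do the work, as an engineer would, in place of code of your own. Each camera call takes 0.05 s, during which the arm holds its last target. There are 200 camera calls.

## Working session

There is one attempt and no reset: what is moved stays moved. The work goes in short steps, Python scripts to look and compute and a tool call to move; the robot and the scene stay as the last step left them, time stands still between calls to the robot, and variables do not carry over. Pictures are saved under pics/ and viewed, at most 10 in all, crops included, and the job is handed in when it is done.

Besides the shell and the picture viewer there is one more tool, called as name(argument=value, ...) on one line, values as JSON. step_arm: Moves the arm, as the interface text tells. Shift numbers are shares of 0.12 m and turn numbers shares of 180 degrees, none past 1 either way. Its arguments: {"type":"object","properties":{"rows":{"type":"array"}},"required":["rows"]}

```bash
mkdir -p pics; ls
cat > h.py <<'E'
import numpy as np, cv2
from workcell import arm
def cloud(cam,d):
    c=arm.get_calibration(cam); f=200/np.tan(np.radians(c["vfov"])/2)
    v,u=np.mgrid[0:400,0:640]
    P=np.stack([(u-c["cx"])/f*d,-(v-c["cy"])/f*d,-d],-1)
    T=np.array(c["pose"]); return P@T[:3,:3].T+T[:3,3]
def proj(cam,p):
    c=arm.get_calibration(cam); f=200/np.tan(np.radians(c["vfov"])/2)
    T=np.array(c["pose"]); q=(np.asarray(p)-T[:3,3])@T[:3,:3]
    return c["cx"]+f*q[0]/-q[2], c["cy"]+f*q[1]/q[2]
E
python3 - <<'E'
from h import *
for cam in("scene","top"):
    im,d=arm.grab_frame(cam); cv2.imwrite(f"pics/{cam}0.png",im); np.save(f"{cam}0.npy",d)
    c=arm.get_calibration(cam);print(cam,{k:(np.round(v,3).tolist()) for k,v in c.items() if k!='name'})
    for n in("stove","cartridge","valve","clamp_edge","tin","honey","tea_packet"):
        print(n,[(round(r["conf"],2),np.round(r["position"],3).tolist()) for r in arm.recognise(cam,n)[:4]])
print(arm.sense())
E
```

```text
pics
scene {'vfov': 52.394, 'cx': 322.023, 'cy': 195.197, 'pose': [[0.739, 0.518, -0.43, 0.04], [-0.673, 0.584, -0.454, -0.578], [0.016, 0.625, 0.781, 0.912], [0.0, 0.0, 0.0, 1.0]]}
stove [(0.6, [0.414, 0.122, 0.084])]
cartridge [(0.69, [0.544, -0.378, 0.125])]
valve [(0.86, [0.54, -0.377, 0.128])]
clamp_edge [(0.74, [0.587, 0.063, 0.048])]
tin [(0.57, [0.601, -0.281, 0.106])]
honey [(0.58, [0.561, -0.192, 0.088])]
tea_packet [(0.73, [0.364, -0.411, 0.07])]
top {'vfov': 50.122, 'cx': 321.262, 'cy': 197.831, 'pose': [[0.022, 0.985, -0.173, 0.285], [-1.0, 0.023, 0.003, -0.087], [0.007, 0.172, 0.985, 1.341], [0.0, 0.0, 0.0, 1.0]]}
stove [(0.72, [0.436, 0.146, 0.086])]
cartridge [(0.63, [0.549, -0.358, 0.157])]
valve [(0.81, [0.55, -0.358, 0.15])]
clamp_edge [(0.58, [0.583, 0.073, 0.051])]
tin [(0.66, [0.618, -0.274, 0.109])]
honey [(0.91, [0.571, -0.177, 0.105]), (0.81, [0.472, -0.094, 0.108]), (0.7, [0.552, -0.359, 0.15])]
tea_packet [(0.97, [0.375, -0.4, 0.068])]
{'clock': 0.8, 'joints': array([ 9.98903277e-01,  8.71624644e-02,  1.37064122e+00,  1.47869250e-05,
        1.68360617e+00, -1.03070572e-01]), 'dq': array([-2.08882437e-05, -8.65249841e-04,  8.44580782e-04,  5.16726550e-04,
        9.76365674e-04, -2.22854718e-04]), 'tau': array([-1.19399730e-03, -3.51673901e+01, -3.13439119e+01, -2.82905603e-04,
        4.41384759e-05,  1.87440442e-06]), 'tcp_pos': array([0.24851333, 0.49069096, 0.23139127]), 'eef_rot': array([2.32269555e-01, 9.72651451e-01, 8.86743085e-05, 2.33307924e-05]), 'contact_force': array([0.24031633, 0.0364952 , 0.46117424]), 'wrist_torque': array([ 0.00528235, -0.06644511,  0.0141241 ]), 'gripper_force': 0.0, 'finger_gap': 1.0009929040782382}
```

```bash
python3 -c "
import cv2,numpy as np
a=cv2.imread('pics/scene0.png');b=cv2.imread('pics/top0.png')
cv2.imwrite('pics/both0.png',cv2.resize(np.vstack([a,b]),(480,600)))"
```

```text
(no output)
```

View pics/scene0.png

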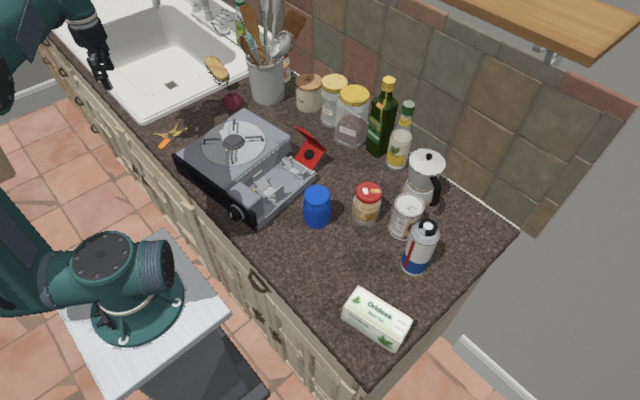

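View pics/top0.png

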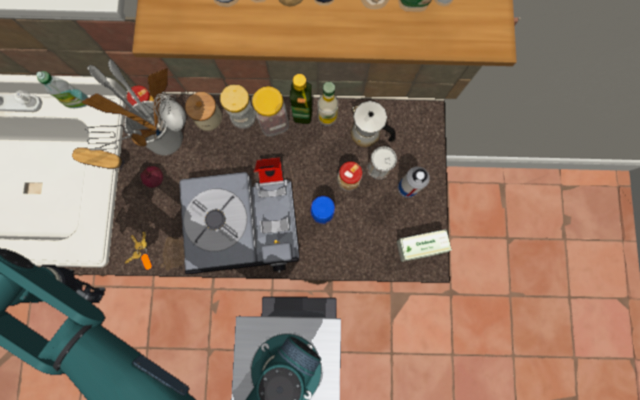

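The scene shows the stove at left with its bay on the right and the red clamp open at its rear (top view about 268,168). The cartridge stands at scene (420,248) with its red stripe at about (408,248). The tin is at (405,217), the red-lidded honey at (367,203) and the blue look-alike at (316,207). The tea packet is at (377,318). Next I measure the stove and the cartridge.

```bash
cat > m.py <<'E'
from h import *
for cam in("scene","top"):
    im=cv2.imread(f"pics/{cam}0.png"); P=cloud(cam,np.load(f"{cam}0.npy")); 
    hsv=cv2.cvtColor(im,cv2.COLOR_BGR2HSV)
    X,Y,Z=P[...,0],P[...,1],P[...,2]
    # stove burner plate level 84
    m=(abs(Z-0.084)<0.006)&(X>0.2)&(X<0.65)&(Y>-0.05)&(Y<0.4)
    cc,l,s,_=cv2.connectedComponentsWithStats(cv2.morphologyEx(m.astype(np.uint8),cv2.MORPH_CLOSE,np.ones((5,5))))
    k=1+s[1:,4].argmax(); q=P[(l==k)&m]
    print(cam,"burner top",cv2.minAreaRect((q[:,:2]*1000).astype(np.float32)),np.median(q[:,2]))
    m=(Z>0.012)&(Z<0.12)&(X>0.2)&(X<0.7)&(Y>-0.05)&(Y<0.4)&(hsv[...,1]<70)
    cc,l,s,_=cv2.connectedComponentsWithStats(m.astype(np.uint8));k=1+s[1:,4].argmax(); q=P[l==k]
    print("stove",cv2.minAreaRect((q[:,:2]*1000).astype(np.float32)))
    m=np.hypot(X-.555,Y+.37)<0.055
    red=((hsv[...,0]<8)|(hsv[...,0]>172))&(hsv[...,1]>110)&(hsv[...,2]>60)
    b=m&(Z>0.02)&(Z<0.145)
    q=P[b]
    from scipy.optimize import least_squares
    r=least_squares(lambda c:np.hypot(q[:,0]-c[0],q[:,1]-c[1])-0.0313,[.56,-.37],loss="soft_l1",f_scale=.002)
    print("cart",r.x,np.median(abs(r.fun)),b.sum(),"zmax",Z[m].max())
    t=m&(Z>.165); print("top pts",t.sum(),P[t].mean(0))
    q=P[m&red&(Z>.02)]; print("stripe",len(q),q.mean(0) if len(q) else "", [np.degrees(np.arctan2(p[1]-r.x[1],p[0]-r.x[0])).round() for p in q[::6]],q[::6,2].round(3))
E
python3 m.py
python3 - <<'E'
import cv2,numpy as np
a=cv2.imread('pics/scene0.png')[205:285,360:460];b=cv2.imread('pics/top0.png')[150:210,380:455]
c=cv2.imread('pics/top0.png')[150:280,235:315]
f=lambda i:cv2.resize(i,(int(i.shape[1]*500/i.shape[0]),500),interpolation=cv2.INTER_CUBIC)
o=np.hstack([f(a),f(b),f(c)]);cv2.imwrite('pics/crop.png',cv2.resize(o,(800,int(o.shape[0]*800/o.shape[1]))))
E
```

```text
scene burner top ((437.5831298828125, 150.9429473876953), (282.81085205078125, 329.4115905761719), 8.348287582397461) 0.08297272255614774
stove ((426.6266784667969, 149.0408935546875), (308.06787109375, 331.84527587890625), 7.995666027069092)
cart [ 0.56267839 -0.36853484] 0.0005235547514572843 772 zmax 0.17978112653916378
top pts 244 [ 0.56174928 -0.36970551  0.174271  ]
stripe 66 [ 0.53180859 -0.36142825  0.08398754] [np.float64(166.0), np.float64(173.0), np.float64(171.0), np.float64(169.0), np.float64(160.0), np.float64(162.0), np.float64(166.0), np.float64(171.0), np.float64(161.0), np.float64(172.0), np.float64(163.0)] [0.137 0.134 0.123 0.112 0.093 0.084 0.078 0.075 0.051 0.052 0.028]
top burner top ((434.8485412597656, 154.05374145507812), (286.2900695800781, 329.4048767089844), 7.917656898498535) 0.08495020464569558
stove ((425.51898193359375, 153.9510498046875), (306.97735595703125, 332.5200500488281), 7.759189605712891)
cart [ 0.56149025 -0.36565086] 0.00032996599850702857 237 zmax 0.1825800915715159
top pts 180 [ 0.56117967 -0.36492767  0.17508092]
stripe 18 [ 0.53037517 -0.35935634  0.08566257] [np.float64(163.0), np.float64(164.0), np.float64(165.0)] [0.127 0.095 0.066]
```

View pics/crop.png

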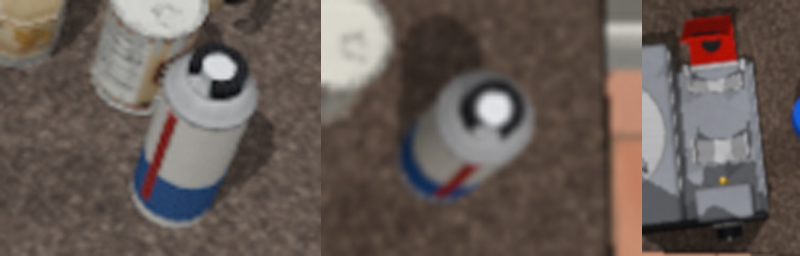

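The crop shows the stripe on the robot-facing side of the cartridge. The bay's two V saddles, the brass seat and the open clamp are all visible. Next: the stove-frame profile of the bay.

```bash
cat > m2.py <<'E'
from h import *
a=np.radians(8.1);C=np.array([.436,.152]);R=np.array([[np.cos(a),-np.sin(a)],[np.sin(a),np.cos(a)]])
for cam in("top","scene"):
    P=cloud(cam,np.load(f"{cam}0.npy")).reshape(-1,3); s=(P[:,:2]-C)@R; z=P[:,2]
    print(cam)
    H=np.full((40,14),-1)
    for i in range(40):
        for j in range(14):
            k=(abs(s[:,0]-(-.155+.01*i))<.005)&(abs(s[:,1]-(-.17+.01*j))<.005)&(z>-.01)&(z<.2)
            if k.any():H[i,j]=np.median(z[k])*1000
    print("x\\y",(np.arange(14)*10-170).tolist())
    for i in range(40):print(-155+10*i,H[i].tolist())
E
python3 m2.py
```

```text
top
x\y [-170, -160, -150, -140, -130, -120, -110, -100, -90, -80, -70, -60, -50, -40]
-155 [0, 0, 1, -1, 1, 4, 70, 73, 69, 29, 0, 0, 0, 0]
-145 [0, 1, 0, 0, 1, 61, 73, 74, 67, 1, 0, 1, 2, 0]
-135 [-1, 78, 87, 87, 93, 87, 88, 90, 88, 95, 88, 87, 88, 85]
-125 [0, 24, 25, 98, 99, 100, 98, 98, 99, 98, 99, 97, 54, 42]
-115 [2, 32, 21, 96, 102, 100, 99, 100, 98, 101, 101, 98, 23, 31]
-105 [1, 22, 23, 97, 101, 99, 102, 100, 101, 99, 99, 97, 22, 51]
-95 [-1, 20, 24, 95, 100, 100, 100, 99, 99, 100, 99, 99, 23, 28]
-85 [0, 33, 24, 77, 98, 96, 98, 96, 97, 95, 99, 102, 23, 33]
-75 [0, 23, 24, 24, 24, 23, 25, 83, 23, 24, 22, 23, 22, 51]
-65 [0, 24, 23, 23, 25, 23, 24, 25, 24, 25, 22, 23, 23, 59]
-55 [0, 26, 24, 24, 24, 22, 23, 24, 24, 24, 23, 22, 24, 50]
-45 [1, 21, 23, 26, 26, 23, 24, 24, 24, 25, 28, 25, 23, 44]
-35 [0, 31, 24, 54, 44, 37, 27, 26, 30, 39, 50, 68, 24, 57]
-25 [0, 24, 24, 62, 44, 34, 27, 28, 30, 38, 48, 74, 25, 42]
-15 [2, 20, 25, 59, 45, 34, 27, 28, 28, 41, 51, 72, 23, 46]
-5 [0, 31, 24, 22, 23, 25, 24, 24, 25, 27, 25, 27, 23, 59]
5 [2, 26, 24, 23, 24, 23, 24, 23, 23, 24, 24, 23
[... 3094 characters left out ...]
30, 33, 45, 84, 31, 31, 29, -1, -1, 62]
135 [-1, -1, -2, 34, 35, 37, 46, 49, 35, 34, 34, -1, 0, 61]
145 [0, -2, 0, 40, 38, 46, 56, 56, 44, 41, 40, -1, 0, -1]
155 [-2, -1, 0, 42, 44, 46, 52, 91, 48, 48, 48, -1, -1, -2]
165 [-1, -2, 0, 52, 52, 52, 56, 53, 54, 53, 53, -1, -1, -1]
175 [-2, -2, -2, 57, 56, 56, 58, 59, 59, 59, 61, -1, -1, 0]
185 [-2, -3, -3, -2, -1, -2, -1, -1, -1, -1, -1, -1, -1, -1]
195 [-2, -2, -2, -1, 0, -2, -3, -1, -1, -1, -1, -1, -1, -1]
205 [-1, -3, -2, -1, -1, -4, -2, -1, -1, -1, -1, -1, -1, -1]
215 [-1, -2, -2, -2, -1, -1, -2, -1, -1, -1, -1, -1, -1, -1]
225 [-2, -1, -1, -2, -2, -1, -1, -1, -1, -1, -1, -1, -1, -1]
235 [-2, -1, -1, -2, -1, -1, -1, -1, 0, -1, 0, -1, -1, -1]
```

```bash
cat > m3.py <<'E'
from h import *
import sys
a=np.radians(8.1);C=np.array([.436,.152]);R=np.array([[np.cos(a),-np.sin(a)],[np.sin(a),np.cos(a)]])
for cam in("top","scene"):
    im=cv2.imread(f"pics/{cam}0.png"); hsv=cv2.cvtColor(im,cv2.COLOR_BGR2HSV)
    red=((hsv[...,0]<8)|(hsv[...,0]>172))&(hsv[...,1]>120)&(hsv[...,2]>50)
    P=cloud(cam,np.load(f"{cam}0.npy"));s=(P[...,:2]-C)@R;k=red&(s[...,0]>.05)&(s[...,0]<.25)&(abs(s[...,1]+.1)<.06)
    o=np.c_[np.argwhere(k),s[k]*1000,P[k][:,2]*1000].round().astype(int);print(cam,len(o))
    # extremes, by image row
    for r in np.unique(o[:,0])[::2]:
        t=o[o[:,0]==r];print(r,"u",t[0,1],t[-1,1],"x",np.median(t[:,2]),"y",t[:,3].min(),t[:,3].max(),"z",np.median(t[:,4]))
E
python3 m3.py
```

```text
top 603
157 u 270 279 x 200.0 y -134 -104 z 1.0
159 u 259 280 x 176.0 y -137 -68 z 70.0
161 u 256 280 x 165.0 y -138 -58 z 87.0
163 u 255 281 x 156.0 y -138 -54 z 100.0
165 u 255 281 x 144.0 y -138 -53 z 119.0
167 u 255 281 x 134.0 y -136 -68 z 138.0
169 u 254 281 x 126.5 y -138 -49 z 148.0
171 u 253 282 x 143.0 y -138 -45 z 45.5
173 u 258 282 x 139.5 y -137 -60 z 39.0
175 u 258 282 x 132.0 y -137 -59 z 36.0
177 u 258 282 x 128.0 y -137 -60 z 33.0
179 u 259 283 x 123.0 y -138 -62 z 27.0
181 u 259 275 x 118.0 y -114 -61 z 27.0
scene 600
126 u 295 295 x 128.0 y -70 -70 z 146.0
128 u 296 300 x 126.0 y -89 -77 z 147.0
130 u 298 304 x 126.5 y -102 -78 z 148.0
132 u 300 307 x 127.5 y -113 -76 z 146.5
134 u 303 310 x 125.5 y -127 -84 z 145.5
136 u 305 312 x 128.5 y -134 -85 z 137.0
138 u 306 314 x 144.0 y -141 -71 z 113.0
140 u 307 316 x 155.5 y -141 -73 z 94.5
142 u 306 318 x 168.0 y -143 -74 z 64.0
144 u 304 320 x 168.0 y -141 -72 z 59.0
146 u 303 322 x 165.0 y -141 -71 z 55.0
148 u 302 324 x 165.0 y -140 -72 z 54.0
150 u 299 325 x 163.5 y -139 -41 z 53.5
152 u 298 323 x 160.5 y -138 -44 z 49.5
154 u 296 322 x 155.0 y -140 -45 z 41.0
156 u 295 321 x 145.0 y -140 -46 z 38.0
158 u 294 320 x 133.0 y -139 -53 z 34.0
160 u 297 318 x 134.0 y -139 -81 z 31.5
162 u 300 317 x 127.5 y -140 -91 z 33.0
164 u 303 316 x 126.5 y -140 -105 z 30.0
166 u 306 315 x 124.0 y -141 -116 z 26.0
168 u 309 313 x 120.0 y -140 -128 z 22.0
```

step_arm(rows=[[[0.0, 0, 0, -0.86, -0.78, 0, 1], [0, 0, 0, -0.86, -0.78, 0, 1], [0, 0, 0, -0.86, -0.78, 0, 1], [0, 0, 0, -0.86, -0.78, 0, 1]]])

```text
clock: 1.3
tcp_pos: [0.2986, 0.3604, 0.2317]
eef_rot: [0.233, 0.972, 0.001, 0.0]
contact_force: [-0.8, -0.4, 0.7]
finger_gap: 1.001
gripper_force: 0.0
```

```bash
cat > s.py <<'E'
from workcell import arm
import json,numpy as np
from scipy.spatial.transform import Rotation as Ro
s=arm.sense();r=Ro.from_quat(s["eef_rot"]).as_matrix()
print(round(s["clock"],2),"q",np.round(s["joints"],3).tolist(),"p",np.round(s["tcp_pos"],4).tolist(),"F",np.round(s["contact_force"],1).tolist(),"gap",round(s["finger_gap"],3));print(r.round(3).tolist())
open("log.jsonl","a").write(json.dumps([s["joints"].tolist(),s["tcp_pos"].tolist(),s["eef_rot"].tolist()])+"\n")
E
python3 s.py
```

```text
1.3 q [0.757, -0.098, 1.554, 0.001, 1.684, -0.343] p [0.2986, 0.3604, 0.2317] F [-0.8, -0.4, 0.7] gap 1.001
[[-0.891, 0.453, 0.001], [0.453, 0.891, 0.001], [0.0, 0.001, -1.0]]
```

step_arm(rows=[[[0.15, 0.1, -0.05, -0.85, -0.85, -0.5, 1], [0.15, 0.1, -0.05, -0.85, -0.85, -0.5, 1], [0.15, 0.1, -0.05, -0.85, -0.85, -0.5, 1], [0.15, 0.1, -0.05, -0.85, -0.85, -0.5, 1]]])

```text
clock: 1.8
tcp_pos: [0.3451, 0.2243, 0.2893]
eef_rot: [0.147, 0.948, -0.191, -0.206]
contact_force: [0.0, 0.1, 0.3]
finger_gap: 0.998
gripper_force: 0.0
```

```bash
python3 s.py
```

```text
1.8 q [0.485, 0.168, 1.268, -0.076, 2.271, -0.81] p [0.3451, 0.2243, 0.2893] F [0.0, 0.1, 0.3] gap 0.998
[[-0.872, 0.201, -0.447], [0.358, 0.884, -0.301], [0.335, -0.423, -0.842]]
```

```bash
cat > k.py <<'E'
import numpy as np, json
from scipy.spatial.transform import Rotation as Ro
from scipy.optimize import least_squares
Y=lambda a:Ro.from_euler('y',a).as_matrix();Z=lambda a:Ro.from_euler('z',a).as_matrix()
def fk(q,P):
    d1,e,L2,a3,L4,L6=P
    A=Z(q[0]);E=A@Y(q[1]);F=A@Y(q[1]+q[2]);R=F@Z(q[3])@Y(q[4])@Z(q[5]+np.pi/2)
    el=A@[0,e,d1]+E@[0,0,L2]; w=el+F@[a3,0,L4]
    return w+R@[0,0,L6],R,w,el
def fit():
    D=[json.loads(l) for l in open("log.jsonl")]
    f=lambda P:np.concatenate([fk(q,P)[0]-p for q,p,_ in D]+[.02*(P-[.3,.05,.35,0,.35,.25])*1e-2])
    r=least_squares(f,[.3,.05,.35,0,.35,.25]);
    return r.x,r.fun,D
if __name__=="__main__":
    P,f,D=fit();print(P.round(4),abs(f).max())
    for q,p,o in D:print((fk(q,P)[0]-p).round(4),abs(fk(q,P)[1]-Ro.from_quat(o).as_matrix()).max().round(4),fk(q,P)[2].round(3))
E
python3 k.py
```

```text
[0.1813 0.0566 0.4467 0.1271 0.4965 0.3247] 2.9307771302242336e-05
[ 0. -0. -0.] 0.0 [0.298 0.36  0.556]
[-0.  0.  0.] 0.0 [0.49  0.322 0.563]
```

```bash
python3 - <<'E'
import json
open("log.jsonl","a").write(json.dumps([[9.98903277e-01,8.71624644e-02,1.37064122,1.47869250e-05,1.68360617,-1.03070572e-01],[0.24851333,0.49069096,0.23139127],[2.32269555e-01,9.72651451e-01,8.86743085e-05,2.33307924e-05]])+"\n")
E
python3 k.py
```

```text
[0.1527 0.0566 0.449  0.1008 0.4998 0.3248] 2.995796934863189e-05
[ 0.  0. -0.] 0.0 [0.298 0.36  0.557]
[ 0. -0.  0.] 0.0 [0.49  0.322 0.563]
[-0. -0. -0.] 0.0 [0.248 0.491 0.556]
```

step_arm(rows=[[[-0.3, 0, 0, -0.6, -0.95, 0.2, 1], [-0.3, 0, 0, -0.6, -0.95, 0.2, 1], [-0.3, 0, 0, -0.6, -0.95, 0.2, 1], [-0.3, 0, 0, -0.6, -0.95, 0.2, 1], [-0.3, 0, 0, -0.6, -0.95, 0.2, 1]]])

```text
clock: 2.42
tcp_pos: [0.3728, 0.0912, 0.2963]
eef_rot: [0.223, 0.932, 0.262, -0.114]
contact_force: [-0.1, -0.3, -0.8]
finger_gap: 1.001
gripper_force: 0.0
```

```bash
python3 s.py; python3 k.py
```

```text
2.42 q [-0.343, -0.227, 1.642, 0.546, 1.979, -1.288] p [0.3728, 0.0912, 0.2963] F [-0.1, -0.3, -0.8] gap 1.001
[[-0.875, 0.475, -0.095], [0.356, 0.763, 0.54], [0.329, 0.438, -0.837]]
[0.1526 0.0566 0.449  0.1007 0.4998 0.3248] 2.995990846128366e-05
[-0. -0. -0.] 0.0 [0.298 0.36  0.557]
[ 0. -0.  0.] 0.0 [0.49  0.322 0.563]
[-0. -0. -0.] 0.0 [0.248 0.491 0.556]
[0. 0. 0.] 0.0 [ 0.404 -0.084  0.568]
```

```bash
cat > ik.py <<'E'
from k import *
P=np.array([.1526,.0566,.449,.1007,.4998,.3248])
LO=np.array([-3.1,-.76,.27,-1.08,.17,-2.57]);HI=np.array([3.1,2.03,2.55,4.22,2.65,2.57])
def ik(p,R):
    out=[];rng=np.random.default_rng(0)
    for _ in range(60):
        r=least_squares(lambda q:np.r_[fk(q,P)[0]-p,(fk(q,P)[1]-R).ravel()*.3],rng.uniform(LO,HI),bounds=(LO,HI),max_nfev=60)
        if r.cost<1e-8 and not any(np.abs(r.x-o).max()<.02 for o in out):out.append(r.x)
    return out
def orient(z,x):
    z=z/np.linalg.norm(z);x=x-z*(x@z);x/=np.linalg.norm(x);return np.c_[x,np.cross(z,x),z]
def dirv(h,pitch): # heading deg, pitch below horizontal deg
    h,t=np.radians([h,pitch]);return np.array([np.cos(h)*np.cos(t),np.sin(h)*np.cos(t),-np.sin(t)])
def graspR(phi,case,head=-15): return orient(dirv(head,phi),np.array([0,0,1.])*(1 if case=="B" else -1))
def layR(phi,case): return orient(dirv(8.1,90-phi),dirv(8.1,0)*(-1 if case=="B" else 1))
E
python3 - <<'E'
from ik import *
c=np.array([.562,-.367]);l=np.array([.485,.055])
for phi,h in((10,.095),(20,.095),(28,.105)):
  for case in"AB":
    R=graspR(phi,case);g=np.r_[c,h]
    for off in(0,.1):
      for q in ik(g+R[:,2]*(.019-off),R):print(phi,case,"grasp off",off,q.round(2),"wrist",fk(q,P)[2].round(3),"elbow",fk(q,P)[3].round(2))
    R=layR(phi,case);g=np.r_[l+np.array([-.99,-.14])*(h-.08),.062]
    for q in ik(g+R[:,2]*.019,R):print(phi,case,"lay  ",q.round(2),"wrist",fk(q,P)[2].round(3))
E
```

```text
10 A grasp off 0 [-0.96  0.29  2.11  2.17  0.88  2.18] wrist [ 0.271 -0.289  0.148] elbow [ 0.12 -0.07  0.58]
10 A grasp off 0.1 [-1.16  0.1   2.29  1.97  0.99  2.26] wrist [ 0.176 -0.264  0.165] elbow [ 0.07 -0.02  0.6 ]
10 A lay   [-0.03 -0.08  1.93  0.03  1.11  1.39] wrist [0.418 0.045 0.363]
10 B grasp off 0 [-0.96  0.29  2.11  2.17  0.88 -0.97] wrist [ 0.271 -0.289  0.148] elbow [ 0.12 -0.07  0.58]
10 B grasp off 0.1 [-1.16  0.1   2.29  1.97  0.99 -0.88] wrist [ 0.176 -0.264  0.165] elbow [ 0.07 -0.02  0.6 ]
10 B lay   [-0.03 -0.08  1.93  0.03  1.11 -1.75] wrist [0.418 0.045 0.363]
20 A grasp off 0 [-0.94  0.18  2.07  1.9   0.67  2.47] wrist [ 0.284 -0.293  0.2  ] elbow [ 0.09 -0.03  0.59]
20 A lay   [-0.05 -0.19  2.06  0.08  0.93  1.34] wrist [0.367 0.038 0.349]
20 B grasp off 0 [-0.94  0.18  2.07  1.9   0.67 -0.68] wrist [ 0.284 -0.293  0.2  ] elbow [ 0.09 -0.03  0.59]
20 B grasp off 0.1 [-1.12 -0.06  2.24  1.67  0.79 -0.51] wrist [ 0.194 -0.268  0.234] elbow [0.04 0.05 0.6 ]
20 B lay   [-0.05 -0.19  2.06  0.08  0.93 -1.8 ] wrist [0.367 0.038 0.349]
28 A lay   [-0.08 -0.29  2.18  0.15  0.78  1.27] wrist [0.318 0.031 0.332]
28 B grasp off 0 [-0.91  0.11  2.02  1.52  0.57 -0.29] wrist [ 0.301 -0.297  0.249] elbow [ 0.07 -0.    0.6 ]
28 B grasp off 0.1 [-1.07 -0.15  2.15  1.31  0.72 -0.11] wrist [ 0.216 -0.274  0.296] elbow [0.02 0.09 0.6 ]
28 B lay   [-0.08 -0.29  2.18  0.15  0.78 -1.87] wrist [0.318 0.031 0.332]
```

```bash
python3 - <<'E'
from h import *
from scipy.optimize import least_squares
for cam in("scene","top"):
    P=cloud(cam,np.load(f"{cam}0.npy"))
    for n,c,r,h in(("tin",(.61,-.275),.0375,.11),("honey",(.57,-.18),.035,.108)):
        d=np.hypot(P[...,0]-c[0],P[...,1]-c[1]);q=P[(d<.06)&(abs(P[...,2]-h)<.006)];print(cam,n,"top",cv2.minEnclosingCircle((q[:,:2]*1000).astype(np.float32)),np.median(q[:,:2],0))
        q=P[(d<.055)&(P[...,2]>.02)&(P[...,2]<h-.012)];s=least_squares(lambda x:np.hypot(q[:,0]-x[0],q[:,1]-x[1])-r,c,loss="soft_l1",f_scale=.002);print("  side",s.x,np.median(abs(s.fun)))
E
cat > rel.py <<'E'
# relative rows from current pose to target pose (p,R)
from ik import *
from workcell import arm
def cur():
    s=arm.sense();return s["tcp_pos"],Ro.from_quat(s["eef_rot"]).as_matrix(),s["joints"]
def rel(p,R,p0,R0): return np.r_[Ro.from_matrix(R0.T@R).as_rotvec()/np.pi,R0.T@(p-p0)/.12].round(3)
def solve(p,R,q0):
    r=least_squares(lambda q:np.r_[fk(q,P)[0]-p,(fk(q,P)[1]-R).ravel()*.3],np.clip(q0,LO+1e-3,HI-1e-3),bounds=(LO,HI));return r.x,r.cost
def plan(q1,n,p1=None,R1=None):
    "joint-interp waypoints in n rows"
    p0,R0,q0=cur()
    for i in range(1,n+1):
        p,R,w,e=fk(q0+(q1-q0)*i/n,P);print(rel(p,R,p0,R0).tolist(),p.round(3),"w",w.round(2))
E
python3 - <<'E'
from rel import *
R=graspR(20,"B");g=np.array([.562,-.367,.095]);t=g+R[:,2]*(.019-.115)+[0,0,.0]
q,c=solve(t,R,[-1.12,-.06,2.24,1.67,.79,-.51]);print(q.round(3),c,t.round(3))
plan(q,10)
E
```

```text
scene tin top ((626.3381958007812, -277.00634765625), 38.36387634277344) [ 0.62708167 -0.27779918]
  side [ 0.62832365 -0.27675028] 0.0006572401135409474
scene honey top ((582.5390014648438, -180.2516326904297), 34.31057357788086) [ 0.58140063 -0.18064019]
  side [ 0.58322757 -0.17905508] 0.0010792255185962073
top tin top ((625.716552734375, -274.25433349609375), 37.7398681640625) [ 0.62592921 -0.2746683 ]
  side [ 0.62702044 -0.27483529] 0.0004073441736829435
top honey top ((581.4707641601562, -175.98753356933594), 33.978755950927734) [ 0.58128071 -0.174554  ]
  side [ 0.58197064 -0.17608589] 0.0008121733557203727
[-1.151 -0.102  2.259  1.629  0.82  -0.484] 6.5183134906099296e-18 [ 0.475 -0.344  0.128]
[-0.049, -0.017, 0.047, -0.33, 0.037, 0.073] [0.409 0.085 0.278] w [ 0.4  -0.12  0.53]
[-0.101, -0.034, 0.099, -0.675, 0.039, 0.08] [0.445 0.071 0.264] w [ 0.39 -0.15  0.5 ]
[-0.154, -0.05, 0.155, -1.031, -0.016, 0.023] [0.48  0.047 0.253] w [ 0.37 -0.18  0.46]
[-0.209, -0.065, 0.214, -1.387, -0.148, -0.091] [0.511 0.013 0.243] w [ 0.35 -0.2   0.42]
[-0.267, -0.079, 0.276, -1.73, -0.374, -0.247] [ 0.536 -0.033  0.233] w [ 0.33 -0.23  0.39]
[-0.326, -0.092, 0.341, -2.039, -0.707, -0.427] [ 0.551 -0.088  0.222] w [ 0.3  -0.24  0.36]
[-0.387, -0.104, 0.408, -2.29, -1.147, -0.605] [ 0.555 -0.151  0.206] w [ 0.27 -0.26  0.33]
[-0.451, -0.114, 0.476, -2.463, -1.687, -0.755] [ 0.544 -0.217  0.186] w [ 0.24 -0.26  0.29]
[-0.517, -0.121, 0.544, -2.536, -2.307, -0.849] [ 0.517 -0.283  0.16 ] w [ 0.21 -0.27  0.27]
[-0.587, -0.127, 0.613, -2.495, -2.976, -0.861] [ 0.475 -0.344  0.128] w [ 0.18 -0.26  0.24]
```

```bash
cat >> rel.py <<'E'
from scipy.spatial.transform import Slerp
def way(pts,Re,fr,sub=4,p0=None,R0=None,q=None):
    "successive calls through pts with orientation slerp fractions fr to Re"
    if p0 is None:p0,R0,q=cur()
    S=Slerp([0,1],Ro.from_matrix([R0,Re]));f0=0
    for pt,f in zip(pts,fr):
        Rw=S(f0).as_matrix();w=rel(np.array(pt),S(f).as_matrix(),p0,Rw)
        mx=[]
        for i in range(1,sub+1):
            qn,c=solve(p0+(pt-p0)*i/sub,S(f0+(f-f0)*i/sub).as_matrix(),q);mx.append(abs(qn-q).max());q=qn
            if c>1e-7:print("IK fail",c)
        print(w.tolist(),"rows>=",np.ceil(max(np.linalg.norm(w[:3])*180/10.7,np.linalg.norm(w[3:])*.12/.0625)),"q",q.round(2),"wr",fk(q,P)[2].round(2),"mx",np.round(mx,2))
        p0,f0=np.array(pt),f
    return p0,Re,q
E
python3 - <<'E'
from rel import *
R=graspR(20,"B");g=np.array([.562,-.367,.095]);t=g+R[:,2]*(.019-.115)
way([[.42,-.04,.28],[.45,-.16,.26],[.46,-.26,.21],t],R,[.3,.6,.85,1])
E
```

```text
[-0.176, -0.038, 0.184, -0.778, -0.707, -0.514] rows>= 5.0 q [-0.88 -0.21  1.82  0.89  1.87 -1.1 ] wr [ 0.3  -0.27  0.47] mx [0.16 0.14 0.13 0.11]
[-0.176, -0.038, 0.184, -0.9, 0.028, -0.529] rows>= 5.0 q [-1.18 -0.24  2.03  1.17  1.61 -0.77] wr [ 0.19 -0.31  0.38] mx [0.1  0.08 0.09 0.1 ]
[-0.147, -0.032, 0.153, -0.823, 0.412, -0.166] rows>= 4.0 q [-1.24 -0.28  2.22  1.36  1.2  -0.47] wr [ 0.15 -0.27  0.31] mx [0.08 0.1  0.11 0.13]
[-0.088, -0.019, 0.092, -0.743, 0.569, 0.308] rows>= 3.0 q [-1.15 -0.1   2.26  1.63  0.82 -0.48] wr [ 0.18 -0.26  0.24] mx [0.09 0.09 0.09 0.09]
```

step_arm(rows=[[[-0.09, -0.02, 0.09, -0.39, -0.355, -0.26, 1], [-0.176, -0.038, 0.184, -0.78, -0.71, -0.51, 1], [-0.176, -0.038, 0.184, -0.78, -0.71, -0.51, 1], [-0.176, -0.038, 0.184, -0.78, -0.71, -0.51, 1], [-0.176, -0.038, 0.184, -0.78, -0.71, -0.51, 1], [-0.176, -0.038, 0.184, -0.78, -0.71, -0.51, 1]]])

```text
clock: 3.18
tcp_pos: [0.4197, -0.0406, 0.2788]
eef_rot: [0.513, 0.732, 0.443, -0.065]
contact_force: [0.9, -0.4, 0.1]
finger_gap: 1.0
gripper_force: 0.0
```

step_arm(rows=[[[-0.09, -0.02, 0.09, -0.45, 0.015, -0.26, 1], [-0.176, -0.038, 0.184, -0.9, 0.03, -0.53, 1], [-0.176, -0.038, 0.184, -0.9, 0.03, -0.53, 1], [-0.176, -0.038, 0.184, -0.9, 0.03, -0.53, 1], [-0.176, -0.038, 0.184, -0.9, 0.03, -0.53, 1], [-0.176, -0.038, 0.184, -0.9, 0.03, -0.53, 1]]])

```text
clock: 3.92
tcp_pos: [0.4501, -0.1608, 0.2596]
eef_rot: [0.721, 0.414, 0.556, -0.004]
contact_force: [0.4, 0.5, 0.3]
finger_gap: 0.998
gripper_force: 0.0
```

step_arm(rows=[[[-0.147, -0.032, 0.153, -0.82, 0.41, -0.17, 1], [-0.147, -0.032, 0.153, -0.82, 0.41, -0.17, 1], [-0.147, -0.032, 0.153, -0.82, 0.41, -0.17, 1], [-0.147, -0.032, 0.153, -0.82, 0.41, -0.17, 1], [-0.147, -0.032, 0.153, -0.82, 0.41, -0.17, 1]]])

```text
clock: 4.55
tcp_pos: [0.4596, -0.2606, 0.2105]
eef_rot: [0.806, 0.096, 0.582, 0.049]
contact_force: [0.7, 0.3, -0.6]
finger_gap: 1.0
gripper_force: 0.0
```

```bash
python3 s.py
python3 - <<'E'
from rel import *
R=graspR(20,"B");g=np.array([.562,-.367,.095]);t=g+R[:,2]*(.019-.115)
way([t,g+R[:,2]*.019],R,[1,1])
E
```

```text
4.55 q [-1.244, -0.287, 2.216, 1.352, 1.194, -0.47] p [0.4596, -0.2606, 0.2105] F [0.7, 0.3, -0.6] gap 1.0
[[0.304, 0.098, 0.948], [0.211, -0.977, 0.033], [0.929, 0.19, -0.318]]
[-0.088, -0.017, 0.095, -0.748, 0.557, 0.317] rows>= 3.0 q [-1.15 -0.1   2.26  1.63  0.82 -0.48] wr [ 0.18 -0.26  0.24] mx [0.09 0.09 0.09 0.09]
[0.0, 0.0, 0.0, 0.0, 0.0, 0.958] rows>= 2.0 q [-0.94  0.18  2.07  1.9   0.67 -0.68] wr [ 0.28 -0.29  0.2 ] mx [0.08 0.07 0.07 0.07]
```

step_arm(rows=[[[-0.088, -0.017, 0.095, -0.75, 0.56, 0.31, 1], [-0.088, -0.017, 0.095, -0.75, 0.56, 0.31, 1], [-0.088, -0.017, 0.095, -0.75, 0.56, 0.31, 1], [-0.088, -0.017, 0.095, -0.75, 0.56, 0.31, 1], [-0.088, -0.017, 0.095, -0.75, 0.56, 0.31, 1], [-0.088, -0.017, 0.095, -0.75, 0.56, 0.31, 1]]])

```text
clock: 5.3
tcp_pos: [0.4731, -0.3457, 0.1289]
eef_rot: [0.812, -0.108, 0.569, 0.076]
contact_force: [0.1, -0.2, 0.1]
finger_gap: 1.001
gripper_force: 0.0
```

```bash
python3 s.py
python3 - <<'E'
from rel import *
R=graspR(20,"B");g=np.array([.562,-.367,.095])
way([g+R[:,2]*.019],R,[1])
im,d=arm.grab_frame("scene");b,_=arm.grab_frame("top")
f=lambda i,h:cv2.resize(i,(int(i.shape[1]*h/i.shape[0]),h),interpolation=cv2.INTER_CUBIC)
import cv2
f=lambda i,h:cv2.resize(i,(int(i.shape[1]*h/i.shape[0]),h),interpolation=cv2.INTER_CUBIC)
o=np.hstack([f(im[170:330,300:470],400),f(b[130:280,350:470],400)]);print(o.shape);cv2.imwrite("pics/pre.png",o)
E
```

```text
5.3 q [-1.157, -0.104, 2.259, 1.627, 0.823, -0.483] p [0.4731, -0.3457, 0.1289] F [0.1, -0.2, 0.1] gap 1.001
[[0.329, -0.262, 0.907], [-0.089, -0.965, -0.246], [0.94, -0.0, -0.341]]
[0.001, -0.0, -0.0, -0.006, -0.023, 0.971] rows>= 2.0 q [-0.94  0.18  2.07  1.9   0.67 -0.68] wr [ 0.28 -0.29  0.2 ] mx [0.08 0.07 0.07 0.07]
(400, 745, 3)
```

View pics/pre.png

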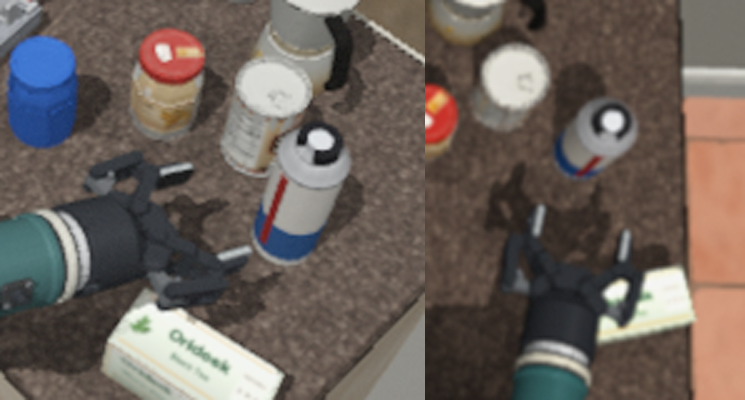

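The picture shows the open gripper lined up with the red stripe, with the right finger passing clear above the tea packet. I advance and close.

step_arm(rows=[[[0, 0, 0, 0, -0.02, 0.4, 1], [0, 0, 0, 0, -0.02, 0.7, 1], [0, 0, 0, 0, -0.02, 0.97, 1], [0, 0, 0, 0, -0.02, 0.97, 1], [0, 0, 0, 0, -0.02, 0.97, 0], [0, 0, 0, 0, -0.02, 0.97, 0], [0, 0, 0, 0, -0.02, 0.97, 0], [0, 0, 0, 0, -0.02, 0.97, 0], [0, 0, 0, 0, -0.02, 0.97, 0], [0, 0, 0, 0, -0.02, 0.97, 0]]])

```text
clock: 6.65
tcp_pos: [0.579, -0.3718, 0.0875]
eef_rot: [0.812, -0.11, 0.569, 0.075]
contact_force: [-1.5, -0.8, 2.1]
finger_gap: 0.726
gripper_force: 65.3
```

```bash
python3 s.py
python3 - <<'E'
from rel import *
p0,R0,q=cur()
# cartridge axis in tool frame: z_c=up now
print("zc tool",R0.T@[0,0,1])
g=np.array([.562,-.367,.095])
print("axis point (butt) rel tool:",R0.T@(np.array([.562,-.367,0])-p0))
E
```

```text
6.65 q [-0.937, 0.183, 2.077, 1.905, 0.668, -0.679] p [0.579, -0.3718, 0.0875] F [-1.5, -0.8, 2.1] gap 0.726
[[0.329, -0.263, 0.907], [-0.093, -0.965, -0.246], [0.94, -0.003, -0.342]]
zc tool [ 0.93961952 -0.00276013 -0.34220978]
axis point (butt) rel tool: [-8.83128331e-02  4.75797562e-05  1.33294235e-02]
```

```bash
cat > lay.py <<'E'
from rel import *
MT=np.array([-.0131,0,-.0141])
def tcp(mx,mz,my=-.103,phi=20):
    a=np.radians(8.1);R=layR(phi,"B");M=np.array([.436+mx*np.cos(a)-my*np.sin(a),.152+mx*np.sin(a)+my*np.cos(a),mz]);return M-R@MT,R
E
python3 - <<'E'
from lay import *
t,R=tcp(.035,.19);print(t)
p,_,_=cur()
way([p+[0,0,.11],p+[-.06,.05,.21],[.48,-.21,.30],[.46,-.09,.29],[.47,.0,.25],t,tcp(.035,.12)[0],tcp(.035,.062)[0]],R,[0,.15,.4,.65,.9,1,1,1])
E
```

```text
[0.47775086 0.05390411 0.17226987]
[0.0, 0.0, 0.0, 0.861, -0.003, -0.314] rows>= 2.0 q [-0.94 -0.03  2.01  1.54  0.63 -0.22] wr [ 0.28 -0.29  0.31] mx [0.11 0.11 0.12 0.12]
[-0.057, -0.02, 0.122, 0.58, -0.273, -0.841] rows>= 3.0 q [-0.83 -0.41  2.04  0.74  0.53  1.05] wr [ 0.25 -0.2   0.44] mx [0.26 0.31 0.35 0.36]
IK fail 0.0003895389575769933
[-0.095, -0.033, 0.204, -0.482, -0.579, -0.638] rows>= 4.0 q [-0.5  -0.56  1.98 -0.11  0.84  2.57] wr [ 0.27 -0.08  0.51] mx [0.54 0.5  0.39 0.13]
IK fail 0.0023838791660265053
IK fail 0.00607868425405395
IK fail 0.011400718455348879
IK fail 0.01819520739793098
[-0.095, -0.033, 0.204, -0.867, -0.05, -0.529] rows>= 4.0 q [-0.91 -0.73  2.05  0.41  1.26  2.57] wr [ 0.17 -0.13  0.52] mx [0.14 0.13 0.13 0.13]
IK fail 0.02601911615852906
IK fail 0.035026427214701276
IK fail 0.044987996689471725
IK fail 0.055481746352322295
[-0.095, -0.033, 0.204, -0.68, 0.464, 0.047] rows>= 4.0 q [-1.4  -0.76  2.29  0.73  1.61  2.57] wr [ 0.09 -0.18  0.4 ] mx [0.13 0.12 0.12 0.13]
IK fail 0.05885574620247929
IK fail 0.0617990831171458
IK fail 0.04856634002332286
IK fail 0.04472031416880135
[-0.038, -0.013, 0.081, -0.047, 0.518, 0.596] rows>= 2.0 q [-0.12 -0.11  2.44  1.91  0.17  2.57] wr [0.25 0.03 0.18] mx [0.08 0.08 1.42 0.11]
IK fail 0.041370717591940165
IK fail 0.03813755251014686
IK fail 0.035026261049366764
IK fail 0.03204182053935091
[0.0, 0.0, 0.0, 0.2, -0.0, 0.548] rows>= 2.0 q [-0.13 -0.03  2.44  1.9   0.17  2.57] wr [0.25 0.02 0.16] mx [0.02 0.02 0.02 0.02]
IK fail 0.02966830705535691
IK fail 0.027387230617517286
IK fail 0.0252005923082001
IK fail 0.023110113949656574
[0.0, 0.0, 0.0, 0.165, -0.0, 0.454] rows>= 1.0 q [-0.13  0.05  2.43  1.9   0.17  2.57] wr [0.25 0.02 0.15] mx [0.02 0.02 0.02 0.02]
```

```bash
cat >> lay.py <<'E'
def jpath(qs,n):
    "joint path through qs, n pieces each; print per-call rel rows and cartridge ends height"
    p0,R0,q=cur();q=np.array(q)
    for q1 in qs:
        a=q.copy()
        for i in range(1,n+1):
            qq=a+(np.array(q1)-a)*i/n;p,R,w,_=fk(qq,P)
            zc=R@[.9396,0,-.342];M=p+R@MT;w_=rel(p,R,p0,R0)
            print(w_.tolist(),"rot",(np.linalg.norm(w_[:3])*180).round(),"p",p.round(3),"butt",(M-.08*zc).round(3),"valve",(M+.097*zc).round(3),"q",qq.round(2));p0,R0=p,R
        q=np.array(q1)
E
python3 - <<'E'
from lay import *
p,R0,q0=cur()
q1,c=solve(p+[0,0,.11],R0,q0);print(c)
t,R=tcp(.035,.20);q3,c=solve(t,R,[-.05,-.19,2.06,.08,.93,-1.8]);print(c,q3.round(3))
jpath([q1],1);print();
_c=cur
import lay,rel
lay.cur=lambda:(*fk(q1,P)[:2],q1)
jpath([q3],6)
E
```

```text
7.055579887152437e-29
4.336493862325823e-21 [-0.05  -0.307  1.863  0.069  1.244 -1.773]
[-0.0, 0.0, 0.0, 0.861, -0.003, -0.314] rot 0.0 p [ 0.579 -0.372  0.198] butt [ 0.562 -0.367  0.11 ] valve [ 0.562 -0.367  0.287] q [-0.94 -0.03  2.01  1.54  0.63 -0.22]

[0.081, -0.01, -0.174, 0.041, -1.084, 0.032] rot 35.0 p [ 0.618 -0.248  0.201] butt [ 0.597 -0.286  0.124] valve [ 0.605 -0.214  0.285] q [-0.79 -0.08  1.99  1.29  0.73 -0.48]
[0.076, 0.007, -0.174, 0.371, -0.871, 0.048] rot 34.0 p [ 0.622 -0.134  0.194] butt [ 0.619 -0.205  0.14 ] valve [ 0.596 -0.078  0.261] q [-0.64 -0.12  1.96  1.05  0.83 -0.74]
[0.067, 0.017, -0.174, 0.54, -0.567, 0.03] rot 34.0 p [ 0.598 -0.044  0.182] butt [ 0.628 -0.125  0.158] valve [0.548 0.017 0.227] q [-0.49 -0.17  1.94  0.8   0.93 -1.  ]
[0.059, 0.022, -0.171, 0.542, -0.272, -0.024] rot 33.0 p [0.559 0.016 0.172] butt [ 0.621 -0.048  0.174] valve [0.486 0.063 0.198] q [-0.35 -0.22  1.91  0.56  1.04 -1.26]
[0.054, 0.023, -0.166, 0.423, -0.069, -0.108] rot 32.0 p [0.516 0.047 0.17 ] butt [0.599 0.018 0.187] valve [0.428 0.066 0.186] q [-0.2  -0.26  1.89  0.31  1.14 -1.51]
[0.053, 0.023, -0.158, 0.267, 0.004, -0.214] rot 30.0 p [0.478 0.054 0.182] butt [0.564 0.066 0.2  ] valve [0.389 0.041 0.2  ] q [-0.05 -0.31  1.86  0.07  1.24 -1.77]
```

Run:
```python
from lay import *
import lay
p,R0,q0=cur()
q1,c=solve(p+[0,0,.11],R0,q0)
t,R=tcp(.035,.23);q3,c=solve(t,R,[-.05,-.19,2.06,.08,.93,-1.8]);print(c,q3.round(3))
lay.cur=lambda:(*fk(q1,P)[:2],q1)
qs=[]
for f,o in zip([.12,.3,.46,.62,.8,1],[-.17,-.24,-.25,-.22,-.12,0]):
    q=q1+(q3-q1)*f;q[1]+=o;qs.append(q)
jpath(qs,1)
np.save("qs.npy",qs)
```

```text
2.352911482785985e-18 [-0.05  -0.319  1.812  0.067  1.306 -1.769]
[0.041, 0.034, -0.158, 0.867, -0.885, -0.371] rot 30.0 p [ 0.601 -0.268  0.311] butt [ 0.588 -0.305  0.231] valve [ 0.578 -0.232  0.391] q [-0.83 -0.24  1.99  1.36  0.71 -0.41]
[0.068, 0.023, -0.197, 0.702, -0.891, -0.172] rot 38.0 p [ 0.604 -0.135  0.345] butt [ 0.607 -0.209  0.296] valve [ 0.567 -0.073  0.401] q [-0.67 -0.36  1.95  1.1   0.83 -0.69]
[0.058, 0.023, -0.163, 0.586, -0.488, -0.053] rot 31.0 p [ 0.584 -0.046  0.337] butt [ 0.612 -0.129  0.321] valve [0.529 0.021 0.368] q [-0.53 -0.41  1.92  0.86  0.94 -0.93]
[0.058, 0.03, -0.154, 0.504, -0.329, 0.008] rot 30.0 p [0.554 0.013 0.308] butt [ 0.608 -0.056  0.321] valve [0.48  0.066 0.32 ] q [-0.39 -0.43  1.89  0.63  1.05 -1.18]
[0.067, 0.052, -0.162, 0.489, -0.334, 0.148] rot 33.0 p [0.518 0.047 0.253] butt [0.596 0.011 0.279] valve [0.43  0.071 0.26 ] q [-0.23 -0.38  1.85  0.36  1.17 -1.46]
[0.064, 0.065, -0.177, 0.437, -0.175, 0.112] rot 36.0 p [0.478 0.054 0.212] butt [0.564 0.066 0.23 ] valve [0.389 0.041 0.23 ] q [-0.05 -0.32  1.81  0.07  1.31 -1.77]
```

step_arm(rows=[[[0, 0, 0, 0.2, 0, -0.073, 0], [0, 0, 0, 0.5, 0, -0.18, 0], [0, 0, 0, 0.86, 0, -0.314, 0], [0, 0, 0, 0.86, 0, -0.314, 0], [0, 0, 0, 0.86, 0, -0.314, 0]]])

```text
clock: 7.28
tcp_pos: [0.5785, -0.3709, 0.1947]
eef_rot: [0.813, -0.109, 0.567, 0.074]
contact_force: [-0.7, 0.4, -2.5]
finger_gap: 0.725
gripper_force: 66.2
```

step_arm(rows=[[[0.01, 0.01, -0.04, 0.3, -0.2, -0.12, 0], [0.02, 0.017, -0.08, 0.55, -0.42, -0.22, 0], [0.03, 0.026, -0.12, 0.75, -0.66, -0.3, 0], [0.041, 0.034, -0.158, 0.87, -0.885, -0.37, 0], [0.041, 0.034, -0.158, 0.87, -0.885, -0.37, 0]]])

```text
clock: 7.9
tcp_pos: [0.6011, -0.2667, 0.3085]
eef_rot: [0.787, 0.134, 0.58, 0.164]
contact_force: [-0.1, -0.1, -2.3]
finger_gap: 0.721
gripper_force: 66.2
```

step_arm(rows=[[[0.017, 0.006, -0.05, 0.18, -0.22, -0.04, 0], [0.034, 0.012, -0.1, 0.35, -0.45, -0.09, 0], [0.051, 0.017, -0.15, 0.53, -0.67, -0.13, 0], [0.068, 0.023, -0.197, 0.7, -0.89, -0.17, 0], [0.068, 0.023, -0.197, 0.7, -0.89, -0.17, 0]]])

```text
clock: 8.52
tcp_pos: [0.6043, -0.1343, 0.3432]
eef_rot: [0.7, 0.432, 0.513, 0.245]
contact_force: [0.3, -0.2, -2.3]
finger_gap: 0.724
gripper_force: 66.1
```

```bash
python3 s.py
python3 - <<'E'
from lay import *
jpath(np.load("qs.npy")[2:],1)
E
```

```text
8.53 q [-0.669, -0.355, 1.955, 1.098, 0.827, -0.687] p [0.6043, -0.1343, 0.3432] F [0.3, -0.2, -2.3] gap 0.724
[[0.101, 0.354, 0.93], [0.856, -0.507, 0.1], [0.507, 0.786, -0.354]]
[0.058, 0.023, -0.164, 0.588, -0.477, -0.063] rot 32.0 p [ 0.584 -0.046  0.337] butt [ 0.612 -0.129  0.321] valve [0.529 0.021 0.368] q [-0.53 -0.41  1.92  0.86  0.94 -0.93]
[0.058, 0.03, -0.154, 0.504, -0.329, 0.008] rot 30.0 p [0.554 0.013 0.308] butt [ 0.608 -0.056  0.321] valve [0.48  0.066 0.32 ] q [-0.39 -0.43  1.89  0.63  1.05 -1.18]
[0.067, 0.052, -0.162, 0.489, -0.334, 0.148] rot 33.0 p [0.518 0.047 0.253] butt [0.596 0.011 0.279] valve [0.43  0.071 0.26 ] q [-0.23 -0.38  1.85  0.36  1.17 -1.46]
[0.064, 0.065, -0.177, 0.437, -0.175, 0.112] rot 36.0 p [0.478 0.054 0.212] butt [0.564 0.066 0.23 ] valve [0.389 0.041 0.23 ] q [-0.05 -0.32  1.81  0.07  1.31 -1.77]
```

step_arm(rows=[[[0.03, 0.012, -0.08, 0.3, -0.24, -0.03, 0], [0.058, 0.023, -0.164, 0.59, -0.48, -0.06, 0], [0.058, 0.023, -0.164, 0.59, -0.48, -0.06, 0], [0.058, 0.023, -0.164, 0.59, -0.48, -0.06, 0], [0.058, 0.023, -0.164, 0.59, -0.48, -0.06, 0]]])

```text
clock: 9.15
tcp_pos: [0.5841, -0.0468, 0.3352]
eef_rot: [0.57, 0.647, 0.417, 0.287]
contact_force: [0.0, 0.4, -1.0]
finger_gap: 0.722
gripper_force: 66.2
```

step_arm(rows=[[[0.03, 0.015, -0.077, 0.25, -0.165, 0, 0], [0.058, 0.03, -0.154, 0.5, -0.33, 0.01, 0], [0.058, 0.03, -0.154, 0.5, -0.33, 0.01, 0], [0.058, 0.03, -0.154, 0.5, -0.33, 0.01, 0], [0.058, 0.03, -0.154, 0.5, -0.33, 0.01, 0]]])

```text
clock: 9.78
tcp_pos: [0.5541, 0.0122, 0.3074]
eef_rot: [0.401, 0.812, 0.302, 0.296]
contact_force: [-0.2, 0.1, -1.9]
finger_gap: 0.724
gripper_force: 66.2
```

step_arm(rows=[[[0.033, 0.026, -0.08, 0.25, -0.17, 0.07, 0], [0.067, 0.052, -0.162, 0.49, -0.33, 0.15, 0], [0.067, 0.052, -0.162, 0.49, -0.33, 0.15, 0], [0.067, 0.052, -0.162, 0.49, -0.33, 0.15, 0], [0.067, 0.052, -0.162, 0.49, -0.33, 0.15, 0]]])

```text
clock: 10.4
tcp_pos: [0.519, 0.046, 0.2536]
eef_rot: [0.187, 0.935, 0.163, 0.254]
contact_force: [-0.2, -0.1, -1.8]
finger_gap: 0.724
gripper_force: 66.2
```

step_arm(rows=[[[0.032, 0.032, -0.088, 0.22, -0.09, 0.06, 0], [0.064, 0.065, -0.177, 0.44, -0.18, 0.11, 0], [0.064, 0.065, -0.177, 0.44, -0.18, 0.11, 0], [0.064, 0.065, -0.177, 0.44, -0.18, 0.11, 0], [0.064, 0.065, -0.177, 0.44, -0.18, 0.11, 0], [0.064, 0.065, -0.177, 0.44, -0.18, 0.11, 0]]])

```text
clock: 11.15
tcp_pos: [0.4778, 0.0523, 0.2124]
eef_rot: [-0.069, 0.982, 0.012, 0.174]
contact_force: [-0.4, 0.2, -2.5]
finger_gap: 0.725
gripper_force: 66.1
```

```bash
python3 s.py
python3 - <<'E'
from lay import *
from h import *
# cartridge axis seen now
im,d=arm.grab_frame("top");cv2.imwrite("pics/held_t.png",im);Pc=cloud("top",d)
a=np.radians(8.1);C=np.array([.436,.152]);RR=np.array([[np.cos(a),-np.sin(a)],[np.sin(a),np.cos(a)]])
im2,d2=arm.grab_frame("scene")
f=lambda i,h:cv2.resize(i,(int(i.shape[1]*h/i.shape[0]),h),interpolation=cv2.INTER_CUBIC)
cv2.imwrite("pics/held.png",np.hstack([f(im[130:290,210:350],450),f(im2[90:240,200:340],450)]))
p0,R0,q0=cur()
zc=R0@[.9396,0,-.342];M=p0+R0@MT;print("mid stove",(M[:2]-C)@RR,M[2],"zc stove",zc[:2]@RR,zc[2])
for z in(.23,.12,.064):
    t,R=tcp(.035,z);print(rel(t,R,p0,R0).tolist())
E
```

```text
11.15 q [-0.053, -0.32, 1.812, 0.068, 1.306, -1.772] p [0.4778, 0.0523, 0.2124] F [-0.4, 0.2, -2.5] gap 0.725
[[-0.93, -0.14, 0.34], [-0.132, 0.99, 0.047], [-0.343, -0.001, -0.939]]
mid stove [ 0.03478136 -0.10463378] 0.23017234716313503 zc stove [-9.99905755e-01  3.07129133e-04] -0.0007395433144966976
[-0.0, 0.0, 0.0, -0.001, 0.014, 0.002]
[-0.0, 0.0, 0.0, 0.313, 0.015, 0.863]
[-0.0, 0.0, 0.0, 0.473, 0.016, 1.301]
```

View pics/held.png

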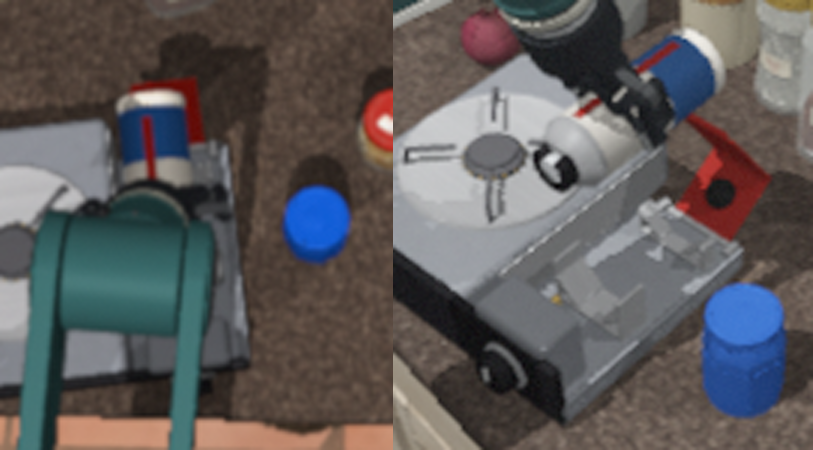

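The picture shows the cartridge held level over the bay, valve toward the front (scene crop 555,165) and stripe on top. I check its measured axis and stripe before lowering.

Run:
```python
from h import *
from scipy.optimize import least_squares
a=np.radians(8.1);C=np.array([.436,.152]);RR=np.array([[np.cos(a),-np.sin(a)],[np.sin(a),np.cos(a)]])
for cam in("top","scene"):
    im,d=arm.grab_frame(cam);Pc=cloud(cam,d);S=np.dstack([(Pc[...,:2]-C)@RR,Pc[...,2]])
    hsv=cv2.cvtColor(im,cv2.COLOR_BGR2HSV);red=((hsv[...,0]<8)|(hsv[...,0]>172))&(hsv[...,1]>110)
    m=(S[...,0]>.06)&(S[...,0]<.125)&(abs(S[...,1]+.104)<.045)&(S[...,2]>.205)&(S[...,2]<.275)
    q=S[m];r=least_squares(lambda c:np.hypot(q[:,1]-c[0]-c[2]*(q[:,0]-.09),q[:,2]-c[1])-.0313,[-.104,.23,0],loss="soft_l1",f_scale=.002);print(cam,"axis at x=.09:",r.x,m.sum(),np.median(abs(r.fun)),"xmax",np.percentile(q[:,0],98))
    q=S[m&red];print("stripe",len(q),np.median(np.degrees(np.arctan2(q[:,1]-r.x[0],q[:,2]-r.x[1]))))
```

```text
top axis at x=.09: [-0.103634    0.23015406 -0.00204129] 500 0.001116755801053245 xmax 0.11507716047135753
stripe 27 6.4907809427175005
scene axis at x=.09: [-0.10638545  0.22868901  0.01879187] 464 0.0007782939424348257 xmax 0.11544700120143009
stripe 22 7.833978383383302
```

Run:
```python
from lay import *
p0,R0,q0=cur();a=np.radians(8.1);xs=np.array([np.cos(a),np.sin(a),0])
def T(z,roll=6):
    t,R=tcp(.035,z);M=t+R@MT;R2=Ro.from_rotvec(xs*np.radians(roll)).as_matrix()@R;return M-R2@MT,R2
A=T(.14);B=T(.085);D=T(.063)
print(rel(*A,p0,R0).tolist());print(rel(*B,*A).tolist());print(rel(*D,*A).tolist())
for t in(A,B,D):print(t[0].round(4),solve(*t,q0)[1],solve(*t,q0)[0].round(2))
```

```text
[-0.032, 0.0, 0.012, 0.256, 0.03, 0.706]
[0.0, 0.0, 0.0, 0.156, -0.048, 0.428]
[0.0, 0.0, 0.0, 0.218, -0.067, 0.6]
[0.4775 0.0557 0.1224] 1.1953616035415158e-17 [-0.13 -0.26  1.95  0.21  1.14 -1.88]
[0.4775 0.0557 0.0674] 1.937328012492244e-24 [-0.13 -0.21  2.03  0.22  1.02 -1.91]
[0.4775 0.0557 0.0454] 5.711722382804082e-22 [-0.13 -0.18  2.05  0.23  0.97 -1.93]
```

step_arm(rows=[[[-0.032, 0, 0.012, 0.13, 0.03, 0.35, 0], [-0.032, 0, 0.012, 0.256, 0.03, 0.706, 0], [-0.032, 0, 0.012, 0.256, 0.03, 0.706, 0], [-0.032, 0, 0.012, 0.256, 0.03, 0.706, 0]]])

```text
clock: 11.85
tcp_pos: [0.479, 0.056, 0.1246]
eef_rot: [-0.061, 0.981, 0.064, 0.171]
contact_force: [0.3, 0.2, -1.1]
finger_gap: 0.721
gripper_force: 66.5
```

step_arm(rows=[[[0, 0, 0, 0.08, -0.024, 0.21, 0], [0, 0, 0, 0.156, -0.048, 0.428, 0], [0, 0, 0, 0.17, -0.053, 0.47, 0], [0, 0, 0, 0.19, -0.059, 0.53, 0], [0, 0, 0, 0.2, -0.063, 0.56, 0], [0, 0, 0, 0.213, -0.066, 0.585, 0], [0, 0, 0, 0.213, -0.066, 0.585, 0]]])

```text
clock: 12.72
tcp_pos: [0.4777, 0.056, 0.0474]
eef_rot: [-0.061, 0.982, 0.064, 0.17]
contact_force: [-0.0, 0.6, -2.0]
finger_gap: 0.722
gripper_force: 66.4
```

```bash
python3 s.py
python3 - <<'E'
from lay import *
from h import *
p0,R0,q0=cur();a=np.radians(8.1);C=np.array([.436,.152]);RR=np.array([[np.cos(a),-np.sin(a)],[np.sin(a),np.cos(a)]])
M=p0+R0@MT;print((M[:2]-C)@RR,M[2])
im,_=arm.grab_frame("top");im2,_=arm.grab_frame("scene")
f=lambda i,h:cv2.resize(i,(int(i.shape[1]*h/i.shape[0]),h),interpolation=cv2.INTER_CUBIC)
cv2.imwrite("pics/low.png",np.hstack([f(im[140:280,230:320],450),f(im2[110:230,210:340],450)]))
E
```

```text
12.72 q [-0.13, -0.179, 2.049, 0.228, 0.97, -1.925] p [0.4777, 0.056, 0.0474] F [-0.0, 0.6, -2.0] gap 0.722
[[-0.935, -0.141, 0.325], [-0.097, 0.985, 0.146], [-0.341, 0.105, -0.934]]
[ 0.03522745 -0.10278365] 0.06504296076318061
```

View pics/low.png

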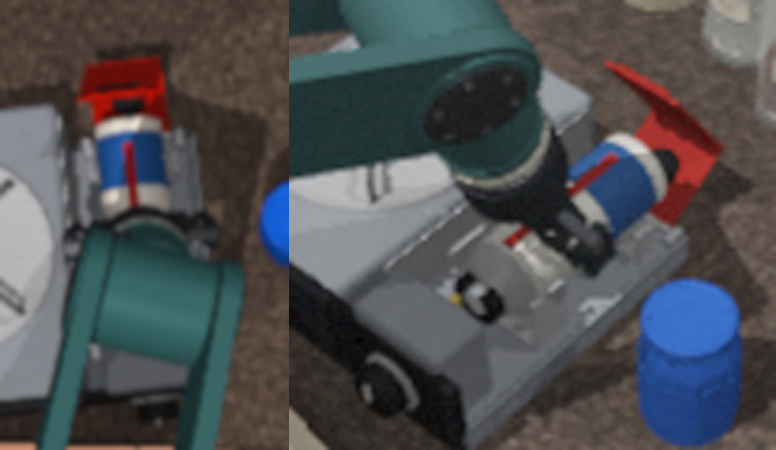

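The cartridge sits in the bay with its collar just behind the brass tab and the notch on top. I lower the last few millimetres and release part way.

step_arm(rows=[[[0, 0, 0, 0.006, -0.002, 0.015, 0], [0, 0, 0, 0.009, -0.003, 0.025, 0], [0, 0, 0, 0.011, -0.003, 0.03, 0], [0, 0, 0, 0.011, -0.003, 0.03, 0]]])

```text
clock: 13.32
tcp_pos: [0.4782, 0.0559, 0.0449]
eef_rot: [-0.06, 0.981, 0.064, 0.17]
contact_force: [-5.0, -1.1, 6.1]
finger_gap: 0.724
gripper_force: 67.5
```

step_arm(rows=[[[0, 0, 0, 0, 0, 0, 0.8], [0, 0, 0, 0, 0, 0, 0.84], [0, 0, 0, 0, 0, 0, 0.88], [0, 0, 0, 0, 0, 0, 0.88]]])

```text
clock: 13.82
tcp_pos: [0.4777, 0.0561, 0.0434]
eef_rot: [-0.061, 0.982, 0.064, 0.169]
contact_force: [0.1, -0.3, -0.4]
finger_gap: 0.878
gripper_force: 0.0
```

```bash
python3 s.py
```

```text
13.82 q [-0.129, -0.174, 2.054, 0.23, 0.96, -1.927] p [0.4777, 0.0561, 0.0434] F [0.1, -0.3, -0.4] gap 0.878
[[-0.935, -0.141, 0.325], [-0.097, 0.984, 0.146], [-0.34, 0.105, -0.934]]
```

step_arm(rows=[[[0, 0, 0, 0, 0, -0.15, 0.88], [0, 0, 0, 0, 0, -0.4, 0.88], [0, 0, 0, 0, 0, -0.7, 0.88], [0, 0, 0, 0, 0, -1, 0.5], [0, 0, 0, 0, 0, -1, 0], [0, 0, 0, 0, 0, -1, 0]]])

```text
clock: 14.58
tcp_pos: [0.4382, 0.0386, 0.1545]
eef_rot: [-0.061, 0.982, 0.064, 0.169]
contact_force: [-0.7, -0.2, 0.2]
finger_gap: 0.236
gripper_force: 0.0
```

step_arm(rows=[[[0, 0, 0, 0, 0, -0.5, 0], [0, 0, 0, 0, 0, -1, 0], [0, 0, 0, 0, 0, -1, 0]]])

```text
clock: 14.95
tcp_pos: [0.4011, 0.0203, 0.272]
eef_rot: [-0.061, 0.981, 0.063, 0.173]
contact_force: [-0.3, -0.5, -0.6]
finger_gap: 0.001
gripper_force: 0.0
```

```bash
python3 s.py
cat > look.py <<'E'
from h import *
import sys
from scipy.optimize import least_squares
a=np.radians(8.1);C=np.array([.436,.152]);RR=np.array([[np.cos(a),-np.sin(a)],[np.sin(a),np.cos(a)]])
o=[]
for cam,sl in(("top",(slice(140,280),slice(230,330))),("scene",(slice(110,230),slice(210,340)))):
    im,d=arm.grab_frame(cam);Pc=cloud(cam,d);S=np.dstack([(Pc[...,:2]-C)@RR,Pc[...,2]])
    hsv=cv2.cvtColor(im,cv2.COLOR_BGR2HSV);red=((hsv[...,0]<8)|(hsv[...,0]>172))&(hsv[...,1]>110)
    m=(S[...,0]>-.03)&(S[...,0]<.12)&(abs(S[...,1]+.104)<.04)&(S[...,2]>.06)&(S[...,2]<.1)
    q=S[m];r=least_squares(lambda c:np.hypot(q[:,1]-c[0]-c[2]*(q[:,0]-.05),q[:,2]-c[1])-.0313,[-.104,.062,0],loss="soft_l1",f_scale=.002);print(cam,"axis",r.x,m.sum(),np.median(abs(r.fun)))
    blue=m&(hsv[...,0]>100)&(hsv[...,0]<130)&(hsv[...,1]>120);print("blue x",np.percentile(S[blue][:,0],[3,97]))
    k=m&red&(S[...,0]<.1);print("stripe",k.sum(),np.median(np.degrees(np.arctan2(S[k][:,1]-r.x[0],S[k][:,2]-r.x[1]))))
    k=red&(S[...,0]>.02)&(S[...,0]<.2)&(abs(S[...,1]+.104)<.036)&(S[...,2]>.12);print("clamp high",k.sum(),np.median(S[k],0) if k.any() else "")
    i=im[sl];o.append(cv2.resize(i,(int(i.shape[1]*400/i.shape[0]),400),interpolation=cv2.INTER_CUBIC))
cv2.imwrite(f"pics/{sys.argv[1]}.png",np.hstack(o))
E
python3 look.py laid
```

```text
14.95 q [-0.283, -0.512, 1.824, 0.233, 1.54, -1.951] p [0.4011, 0.0203, 0.272] F [-0.3, -0.5, -0.6] gap 0.001
[[-0.933, -0.141, 0.333], [-0.097, 0.985, 0.144], [-0.348, 0.102, -0.932]]
top axis [-0.10213342  0.06284161  0.00377063] 974 0.001251010859337983
blue x [0.05544151 0.09849084]
stripe 70 -1.1301205278481214
clamp high 114 [ 0.13015861 -0.10257731  0.14320778]
scene axis [-0.10532482  0.06099227 -0.00805004] 984 0.0011304025393638738
blue x [0.05622081 0.10145699]
stripe 71 1.4174998836576331
clamp high 76 [ 0.12625288 -0.10605205  0.14625893]
```

View pics/laid.png

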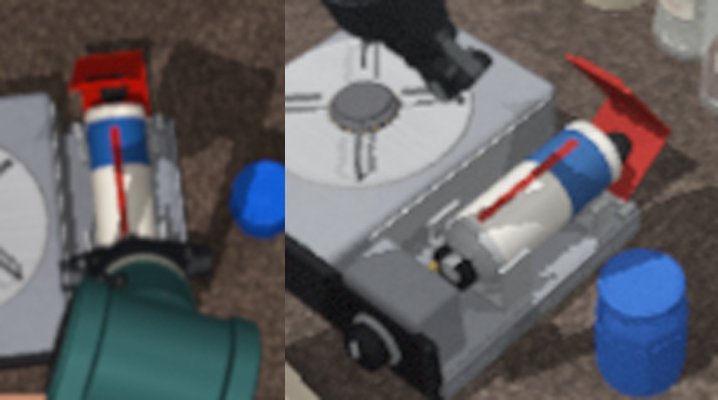

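The cartridge lies at the right height with its stripe within 2° of the top. The clamp's edge stands at stove x≈0.127, z≈0.146. Next I plan the clamp push.

```bash
cat > cl.py <<'E'
from lay import *
a=np.radians(8.1);Rv=layR(0,"B")
def S(x,z,y=-.103): return np.array([.436+x*np.cos(a)-y*np.sin(a),.152+x*np.sin(a)+y*np.cos(a),z])
def push(th,off=.011):
    g=np.radians(135)-th;return S(.114+.113*np.cos(g)+off,.022+.113*np.sin(g))
E
python3 - <<'E'
from cl import *
p,R0,q=cur()
def leg(p0,R0,p1,q):
    print(rel(p1,Rv,p0,R0).tolist(),p1.round(3));r=solve(p1,Rv,q);print("   ",r[1],r[0].round(2));return p1,Rv,r[0]
s=leg(p,R0,S(.065,.27),q);s=leg(*s[:2],S(.162,.27),s[2]);st=leg(*s[:2],S(.158,.165),s[2])
print("from start:")
for th in(1.05,.95,.85,.75,.65,.55,.45,.35):print(th,rel(push(th),Rv,st[0],Rv)[3:].tolist())
m=push(.35)
for th in(.25,.15,.1,.05,0,-.02):print(th,rel(push(th),Rv,m,Rv)[3:].tolist(),solve(push(th),Rv,st[2])[1])
E
```

```text
[0.033, 0.111, -0.006, -0.94, 0.182, 0.33] [0.515 0.059 0.27 ]
    8.791232335075094e-26 [ 0.01  0.01  1.37 -0.    1.76 -1.71]
[0.0, 0.0, 0.0, -0.808, 0.0, 0.0] [0.611 0.073 0.27 ]
    4.054152040194776e-16 [ 0.03  0.23  1.13  0.    1.78 -1.69]
[0.0, 0.0, 0.0, 0.033, -0.0, 0.875] [0.607 0.072 0.165]
    1.0145003674279545e-23 [ 0.03  0.24  1.32 -0.    1.58 -1.69]
from start:
1.05 [0.029, 0.0, 0.283]
0.95 [0.121, 0.0, 0.263]
0.85 [0.214, 0.0, 0.252]
0.75 [0.308, 0.0, 0.251]
0.65 [0.402, 0.0, 0.259]
0.55 [0.495, 0.0, 0.276]
0.45 [0.585, 0.0, 0.302]
0.35 [0.672, 0.0, 0.338]
0.25 [0.083, -0.0, 0.044] 3.0877031596980527e-18
0.15 [0.162, -0.0, 0.096] 4.0761424342360336e-17
0.1 [0.199, -0.0, 0.125] 1.287465809557279e-16
0.05 [0.235, -0.0, 0.156] 3.728318032828862e-16
0 [0.269, -0.0, 0.188] 5.693406375544701e-29
-0.02 [0.282, -0.0, 0.201] 1.2362239930094385e-28
```

step_arm(rows=[[[0.016, 0.055, -0.003, -0.47, 0.09, 0.16, 0], [0.033, 0.111, -0.006, -0.94, 0.182, 0.33, 0], [0.033, 0.111, -0.006, -0.94, 0.182, 0.33, 0], [0.033, 0.111, -0.006, -0.94, 0.182, 0.33, 0]]])

```text
clock: 15.55
tcp_pos: [0.5149, 0.0602, 0.2665]
eef_rot: [-0.072, 0.997, 0.001, -0.004]
contact_force: [-0.9, 0.6, 0.6]
finger_gap: 0.001
gripper_force: 0.0
```

step_arm(rows=[[[0, 0, 0, -0.4, 0, 0, 0], [0, 0, 0, -0.81, 0, 0, 0], [0, 0, 0, -0.81, 0, 0.1, 0], [0, 0, 0, -0.78, 0, 0.45, 0], [0, 0, 0, -0.775, 0, 0.875, 0], [0, 0, 0, -0.775, 0, 0.875, 0], [0, 0, 0, -0.775, 0, 0.875, 0]]])

```text
clock: 16.42
tcp_pos: [0.607, 0.0721, 0.1702]
eef_rot: [-0.071, 0.997, 0.0, 0.003]
contact_force: [-0.1, 0.3, 1.4]
finger_gap: -0.001
gripper_force: 0.0
```

step_arm(rows=[[[0, 0, 0, 0.03, 0, 0.26, 0], [0, 0, 0, 0.12, 0, 0.263, 0], [0, 0, 0, 0.21, 0, 0.252, 0], [0, 0, 0, 0.31, 0, 0.251, 0], [0, 0, 0, 0.4, 0, 0.26, 0], [0, 0, 0, 0.5, 0, 0.276, 0], [0, 0, 0, 0.585, 0, 0.302, 0], [0, 0, 0, 0.67, 0, 0.338, 0], [0, 0, 0, 0.67, 0, 0.338, 0]]])

```text
clock: 17.55
tcp_pos: [0.528, 0.0609, 0.1311]
eef_rot: [-0.071, 0.997, -0.0, 0.003]
contact_force: [-1.6, -0.2, 11.6]
finger_gap: -0.001
gripper_force: 5.0
```

```bash
python3 s.py; python3 look.py clamp1
```

```text
17.55 q [0.008, 0.083, 1.576, -0.0, 1.476, -1.705] p [0.528, 0.0609, 0.1311] F [-1.6, -0.2, 11.6] gap -0.001
[[-0.99, -0.142, 0.007], [-0.142, 0.99, -0.0], [-0.007, -0.001, -1.0]]
top axis [-0.10201633  0.06216934  0.00782569] 288 0.0010519681892320557
blue x [0.05187732 0.06289154]
stripe 0 nan
clamp high 60 [ 0.06283287 -0.08808129  0.13711128]
scene axis [-0.10521885  0.06070008 -0.00679384] 900 0.001061938735644287
blue x [0.05383596 0.09678226]
stripe 75 3.540554547895009
clamp high 129 [ 0.06973536 -0.11675904  0.13253054]
  return _methods._mean(a, axis=axis, dtype=dtype,
  ret = ret.dtype.type(ret / rcount)
```

View pics/clamp1.png

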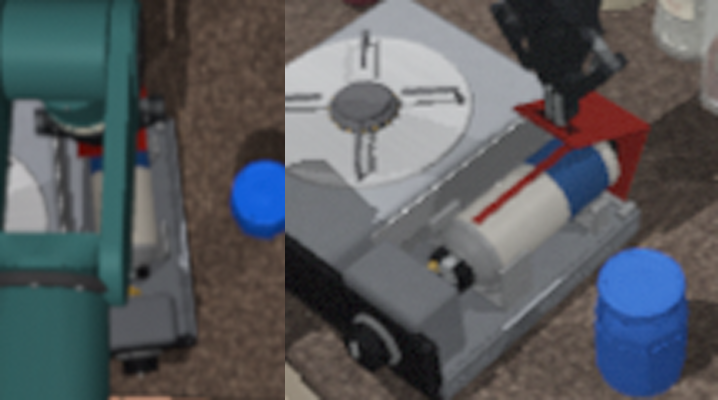

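The clamp has folded to about 0.4 rad under the fingertips and now bears on the cartridge, which has begun to slide forward with its stripe on top. I continue the push.

step_arm(rows=[[[0, 0, 0, 0.04, 0, 0.022, 0], [0, 0, 0, 0.083, 0, 0.044, 0], [0, 0, 0, 0.12, 0, 0.07, 0], [0, 0, 0, 0.162, 0, 0.096, 0], [0, 0, 0, 0.2, 0, 0.125, 0], [0, 0, 0, 0.2, 0, 0.125, 0]]])

```text
clock: 18.4
tcp_pos: [0.5024, 0.0572, 0.1162]
eef_rot: [-0.071, 0.997, -0.0, 0.001]
contact_force: [-8.4, -1.5, 17.0]
finger_gap: 0.003
gripper_force: 7.6
```

step_arm(rows=[[[0, 0, 0, 0.02, 0, 0.015, 0], [0, 0, 0, 0.035, 0, 0.031, 0], [0, 0, 0, 0.055, 0, 0.047, 0], [0, 0, 0, 0.07, 0, 0.063, 0], [0, 0, 0, 0.07, 0, 0.063, 0], [0, 0, 0, 0.07, 0, 0.063, 0]]])

```text
clock: 19.15
tcp_pos: [0.4934, 0.0559, 0.1089]
eef_rot: [-0.071, 0.997, -0.001, -0.001]
contact_force: [-12.3, -1.1, 22.4]
finger_gap: -0.004
gripper_force: 10.8
```

```bash
python3 s.py
```

```text
19.15 q [-0.001, 0.027, 1.68, -0.001, 1.436, -1.714] p [0.4934, 0.0559, 0.1089] F [-12.3, -1.1, 22.4] gap -0.004
[[-0.99, -0.142, -0.001], [-0.142, 0.99, -0.001], [0.002, -0.001, -1.0]]
```

step_arm(rows=[[[0, 0, 0, 0.03, 0, 0.015, 0], [0, 0, 0, 0.05, 0, 0.03, 0], [0, 0, 0, 0.06, 0, 0.04, 0], [0, 0, 0, 0.06, 0, 0.05, 0], [0, 0, 0, 0.06, 0, 0.06, 0]]])

```text
clock: 19.77
tcp_pos: [0.4859, 0.0549, 0.1022]
eef_rot: [-0.071, 0.997, -0.001, -0.001]
contact_force: [-16.6, -2.2, 28.9]
finger_gap: 0.005
gripper_force: 14.4
```

```bash
python3 s.py
python3 - <<'E'
from h import *
a=np.radians(8.1);C=np.array([.436,.152]);RR=np.array([[np.cos(a),-np.sin(a)],[np.sin(a),np.cos(a)]])
for cam in("scene","top"):
    im,d=arm.grab_frame(cam);Pc=cloud(cam,d);S=np.dstack([(Pc[...,:2]-C)@RR,Pc[...,2]]);hsv=cv2.cvtColor(im,cv2.COLOR_BGR2HSV);red=((hsv[...,0]<8)|(hsv[...,0]>172))&(hsv[...,1]>110)
    k=red&(S[...,0]>-.02)&(S[...,0]<.14)&(abs(S[...,1]+.104)<.04)&(S[...,2]>.098)&(S[...,2]<.15);q=S[k]
    if len(q)>10:
        f=np.polyfit(q[:,0],q[:,2],1);print(cam,len(q),"slope->theta",-np.arctan(f[0]),"z@.114",np.polyval(f,.114),"xmin",np.percentile(q[:,0],2),"z there",np.polyval(f,.03))
    if cam=="scene":cv2.imwrite("pics/c2.png",cv2.resize(im[110:230,210:340],(650,600),interpolation=cv2.INTER_CUBIC))
E
```

```text
19.77 q [-0.003, 0.017, 1.705, -0.001, 1.423, -1.716] p [0.4859, 0.0549, 0.1022] F [-16.6, -2.2, 28.9] gap 0.005
[[-0.99, -0.142, -0.002], [-0.142, 0.99, -0.001], [0.003, -0.001, -1.0]]
scene 407 slope->theta 0.01679392491849779 z@.114 0.1002408972847853 xmin 0.011662606541065077 z there 0.10165171961462154
top 56 slope->theta 0.1549719393388573 z@.114 0.08798242562811392 xmin 0.011285482039386029 z there 0.1011052913545612
```

View pics/c2.png

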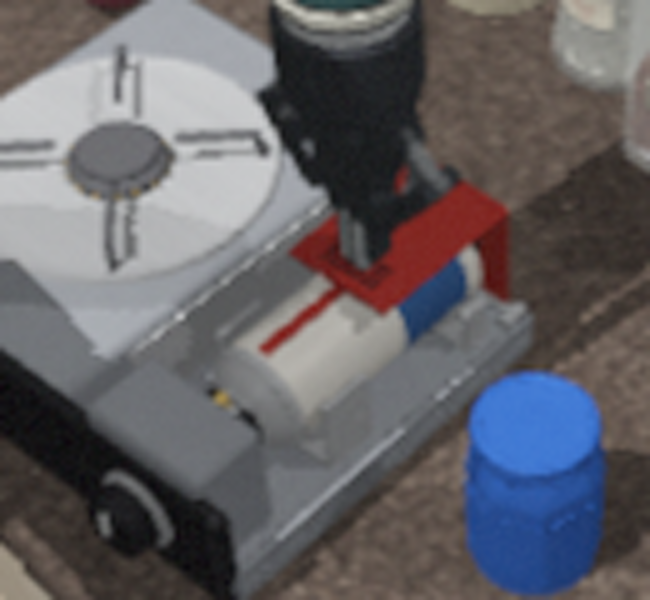

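The clamp now looks shut: plate level at z≈0.101, leg upright, cartridge slid home with the tab in the notch (pixel 222,398). I press slightly more to confirm the stop, then withdraw.

step_arm(rows=[[[0, 0, 0, -0.02, 0, 0.01, 0], [0, 0, 0, -0.03, 0, 0.02, 0], [0, 0, 0, -0.03, 0, 0.025, 0], [0, 0, 0, -0.03, 0, 0.025, 0]]])

```text
clock: 20.38
tcp_pos: [0.4857, 0.0548, 0.1016]
eef_rot: [-0.071, 0.997, -0.001, -0.006]
contact_force: [-31.1, -3.6, 44.3]
finger_gap: 0.001
gripper_force: 22.2
```

step_arm(rows=[[[0, 0, 0, -0.03, 0, -0.1, 0], [0, 0, 0, -0.03, 0, -0.4, 0], [0, 0, 0, -0.03, 0, -0.9, 0], [0, 0, 0, -0.03, 0, -0.9, 0]]])

```text
clock: 20.88
tcp_pos: [0.4977, 0.0564, 0.2078]
eef_rot: [-0.071, 0.997, -0.0, 0.006]
contact_force: [0.1, 0.2, 0.5]
finger_gap: -0.001
gripper_force: 0.0
```

step_arm(rows=[[[0, 0, 0, 0.5, 0, -0.5, 0], [0, 0, 0, 1, 0, -0.9, 0], [0, 0, 0, 1, 0, -0.9, 0], [0, 0, 0, 1, 0, -0.9, 0]]])

```text
clock: 21.38
tcp_pos: [0.3757, 0.0393, 0.3113]
eef_rot: [-0.071, 0.997, -0.0, 0.003]
contact_force: [0.9, -0.2, -0.1]
finger_gap: -0.0
gripper_force: 0.0
```

```bash
python3 s.py
python3 - <<'E'
from h import *
a=np.radians(8.1);C=np.array([.436,.152]);RR=np.array([[np.cos(a),-np.sin(a)],[np.sin(a),np.cos(a)]])
for cam in("scene","top"):
    im,d=arm.grab_frame(cam);Pc=cloud(cam,d);S=np.dstack([(Pc[...,:2]-C)@RR,Pc[...,2]]);hsv=cv2.cvtColor(im,cv2.COLOR_BGR2HSV);red=((hsv[...,0]<8)|(hsv[...,0]>172))&(hsv[...,1]>110)
    k=red&(S[...,0]>-.02)&(S[...,0]<.14)&(abs(S[...,1]+.104)<.035)&(S[...,2]>.096)&(S[...,2]<.15);q=S[k]
    if len(q)>10:
        f=np.polyfit(q[:,0],q[:,2],1);print(cam,len(q),"theta",-np.arctan(f[0]),"z .03",np.polyval(f,.03),"xmin",np.percentile(q[:,0],2))
    for n in("tin","honey","tea_packet"):print(n,[np.round(r["position"],3).tolist() for r in arm.recognise(cam,n)[:2]])
    cv2.imwrite(f"pics/fin_{cam}.png",im)
    if cam=="scene":o=im
cv2.imwrite("pics/fin.png",np.hstack([cv2.resize(o[90:350,200:460],(500,500)),cv2.resize(im[140:280,235:305],(250,500))]))
E
```

```text
21.38 q [-0.046, -0.306, 1.569, 0.0, 1.873, -1.759] p [0.3757, 0.0393, 0.3113] F [0.9, -0.2, -0.1] gap -0.0
[[-0.99, -0.141, 0.006], [-0.141, 0.99, -0.0], [-0.006, -0.001, -1.0]]
scene 679 theta 0.007160208591189552 z .03 0.10065967251619963 xmin 0.012256627362658137
tin [[0.603, -0.285, 0.102]]
honey [[0.455, -0.114, 0.084]]
tea_packet [[0.361, -0.411, 0.068]]
top 408 theta 0.007832853589408337 z .03 0.10263634680031514 xmin 0.02371997553952786
tin [[0.376, -0.402, 0.068], [0.62, -0.273, 0.109]]
honey [[0.572, -0.179, 0.107], [0.472, -0.093, 0.106]]
tea_packet [[0.375, -0.402, 0.068]]
```

View pics/fin.png

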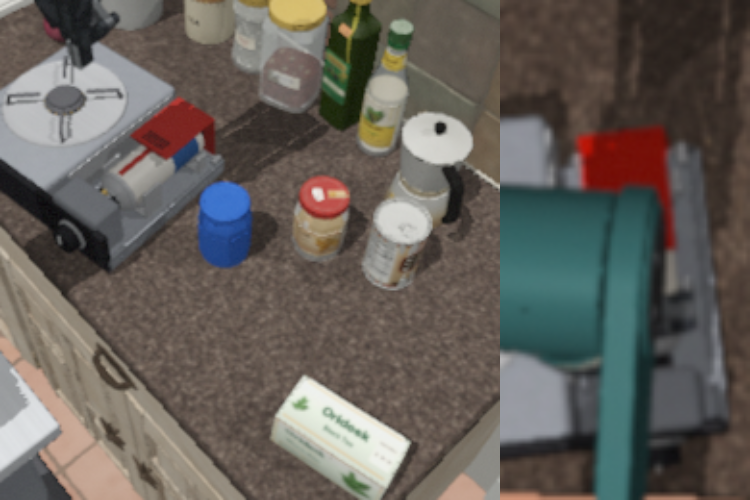

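The clamp is shut (about 0.007 rad), the cartridge is home with its stripe on top, and the tin, honey jar and tea packet stand where they were. The arm is clear, so I hand in.

```bash
python3 -c "
from workcell import arm
print(arm.job_done())"
```

```text
the job is handed in; nothing more can be done
None
```

The job is handed in: the cartridge lies in the cradle with its valve to the regulator and its notch up, the red clamp is shut to about 0.01 rad by camera, and the tin, honey jar and tea packet show no shift; no verdict came back, and the seat's travel was not measured.

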